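# Clamp a glazed panel in the jig without straining the glass

### The arm

A 6-joint arm with a two-finger parallel gripper is mounted at the origin on the work surface; the furniture and walls round the work are solid. World frame = base frame: x ahead of the robot, y to its left, z up, the work surface at z = 0. Lengths are in m, angles in degrees, forces in N, time in s.
With the tool pointing down it reaches from about 0.275 to 0.725 m from the base axis. Payload 15.9 kg.
Tool frame: the origin (TCP) lies midway between the tips of the shut fingers; the grasp point (between the pads) lies 19 mm behind it; z points along the fingers, y is the direction in which the jaws open and shut (so a half turn about z gives the same grasp; the last joint's range is limited). The gripper opens to 85 mm and grips with 20 to 120 N. Pads are 22 mm wide; open, the fingers measure 114 mm over their backs; the gripper's body (76 mm by 85 mm) begins 54 mm behind the grasp point. The pads swing forward as they close: fully open they stand 13 mm farther back than shut.
Start: joints at [-66.807, 12.198, -1.971, 75.831, 0, 90], TCP at [0.197, -0.46, 0.231] pointing down, gripper open.
Joint ranges: [-170.91, 170.91], [-42.67, 98.43], [-65.05, 77.54], [-120.47, 116.71], [-90, 82.35], [-180, 180]. Speed limits (degrees/s): [108.29, 108.29, 136.94, 147.25, 180, 180].

### API

Orientations are given as a 3x3 rotation matrix whose columns are the frame's x, y, z axes.
In Python, from rig import ctrl gives the robot as it stands.
- The arm moves only by the tool drive_tool, never from a script. Its argument "series" is text: rows parted by semicolons, each of 6 numbers parted by spaces: the shift along the tool's x, y, z each as a share of 0.5 m, from -1 to 1, then the turn, a rotation vector about the tool's x, y, z each as a share of 180 degrees, from -1 to 1. A call has exactly 10 rows; each row shifts and turns the commanded pose from where the row before left it, along the tool's axes as they then stand; what a row does not reach is not made up. A row lasts 1/8 s, in which the tool goes at most 62.5 mm and 10.7 degrees, less where a joint would pass 70% of its speed; a pose out of reach is approached as far as the arm can. A call with a number of a shift or a turn outside -1 to 1 is refused whole. A call with a gripper value outside its range is refused whole. "fingers" is the opening, from 0 (shut) to 1 (fully open), set as the call begins (left out, the last holds). The fingers move at their own pace and stop on an object; the grip force is fixed at half the most. Time passes only in rows, so rows that do not move let the fingers close, or fill a call up. It gives the time, the measured TCP pose, the force and the opening at its end, in the units of the state.
- ctrl.get_state(): the state, without advancing time (a new reading comes with each control period).
- ctrl.read_camera(name): name is "scene" or "side" or "wrist"; returns a dict with "pixels" (420x560x3 uint8, red, green, blue), "depth" (420x560 float32, m along the optical axis (not along the pixel's ray), 0 where there is no reading), "vertical_fov" (degrees; the focal length in pixels is half the picture's height over the tangent of half this angle, whatever the lens; pixels are square), "cx", "cy" (the principal point, pixels), "xyz" and "rotation" of the camera in the world. Camera axes: x right, y down, z forward; pixel columns grow to the right and rows downward; lengths in m; the calibration is good to about 2 mm. A picture is of the moment at which its call begins.
- ctrl.finish_job(): hands the job in, once; it reports no verdict.
Trained networks look in the newest picture that a camera, given by its name, has taken for a name from the list of things; names that differ only in an ending like _2 or _b are one class to them, and where a whole thing is asked for, a point or a joint stands for the part that bears it (a point fixed in the world has none). Each returns a list of dicts, best first, with "score" (0 to 1); they miss things now and then, are a little off and sometimes report something else, mostly with a low value. They report only what shows in the picture. A call takes as long as a camera call.
- ctrl.cut_out(camera, thing): "pixels" (420x560 bool, what is visible of it) and "at" ([column, row] in pixels, amid what is visible of it).
The state is a dict: "t": time; "joint_pos": joint angles; "joint_vel": joint speeds; "joint_efforts": joint torques, N m; "tcp_pos": TCP position; "orientation": TCP orientation; "contact_force": force on the tool from outside, world axes, zero at the start; "moment": the same for the moment, N m; "finger_gap": finger opening in m.
Only numpy, scipy, OpenCV 4.12 (cv2) and the standard library are available. Lean on these libraries where they do the work, as an engineer would, in place of code of your own. Each camera call takes 0.05 s, during which the arm holds its last target.

### The job

Take the piece of pipe off the jig and stand it upright on the table, then push the glazed panel gently home against the jig's sprung stop, using no more than about 10 N on it. Swing the clamp arm fully round to its stop over the glass, then turn the guarded knob clockwise until its white pointer is at the white mark on the guard's lip, so that the pad presses lightly on the glass: do not turn it farther, the glass would break. Do not knock the pipe over, do not lift or tip the panel, and leave the other things on the table where they are.

Things in the scene. Friction and masses are not known exactly. Their poses are not given: they have to be found in the camera images.
- jig: Fixed steel glazing jig. Origin on the table top; x = along its bed, away from the robot (turned at most 0.25 rad from world x), y = left, z up. Base plate 15 mm thick, x -150 to +150, y -220 to +75 mm; its top is the bed. Two guide rails 14 mm high along x, inner faces at y = +-55 mm, x -125 to +120. Sprung stop across the bed's far end.
- stop_face (a point): Middle of the sprung stop's rubber face as it rests: jig (105, 0, 24) mm, 100 mm wide, 14 mm high. Pushed, it gives way about 1 mm per 1.2 N, at most 10 mm, and springs back.
- seat (a point): Point on the bed where the centre of the panel's underside belongs when home: jig (45, 0, 15) mm; axes as the jig's.
- window: Glazed panel: glass in an aluminium frame, 120 (x) x 100 (y) x 18 mm high, about 0.3 kg, too wide to grasp. Origin: centre of its underside. Lies loose on the bed between the rails (5 mm play each side), 75 to 95 mm short of home. Glass top 16.5 mm above the underside. Slides with 1 to 3 N; touch it slowly. Breaks if the robot pushes it with over 20 N or the clamp pad presses it with over 10 N.
- pipe_off: Grey steel pipe offcut, 42 mm outside diameter, 85 mm high, about 0.24 kg, standing on end on the bed between the panel and the stop. Origin at the centre of its lower end, z up the pipe.
- post_axis (a point): Point fixed in the jig, on the axis of the clamp arm's upright post (upper part 22 mm, bush at its foot 40 mm across), at the arm's mid height with the knob at 0: jig (45, -90, 67) mm.
- clamp_arm (a joint): Angle q of the clamp arm about the post, rad, clockwise from above: 0 = arm points to jig -x (to the robot); 1.571 = hard stop, arm to jig +y over the seat; it points along jig (-cos q, sin q). Steel bar 20 mm wide, 14 mm high (z 60 to 74 mm, sinking with the post), reaching 108 mm from the axis. Turns with about 1 N at its end, stays where left; starts at 0 to 0.25.
- clamp_side (a point): Middle of the clamp arm's bar, 65 mm from the post's axis, at mid height: a good place to push its side.
- clamp_pad: Round rubber pad, 28 mm across, under the clamp arm, 90 mm from the post's axis. Origin: centre of its underside. With the knob at 0 it hangs 9 mm above the level of the glass; it sinks 8 mm per rad of knob, touches at about 1.12 rad, then presses with about 10 N per rad more (spring).
- clamp_knob (a joint): Angle of the guarded knob, rad, growing clockwise from above, 0 to 2.4: 0 = pointer to jig +y; 1.571 = pointer to jig +x, where a small white tab on the guard's lip marks the wanted place. Starts at 0 to 0.3; needs about 0.15 Nm, stays where left. The clamp's post sinks 8 mm per rad.
- knob_grip (a point): On the knob's axis, middle of its bar grip, jig (-80, -150, 34) mm; its y axis points along the pointer. Bar 14 mm thick, 58 mm long (along the pointer), top at z 45 mm, on a disc 52 mm wide with its top at z 24 mm. Round guard about it: 94 mm inside, 106 mm outside diameter, lip at z 50 mm.
- knob_pointer (a point): Outer end of the white pointer line on top of the knob's bar.
- tape_masking: Bystander: roll of masking tape, 100 mm across, 25 mm high, right of the jig.
- try_square: Bystander: try square, 150 x 210 x 20 mm, right of the jig.
- tube_off_2: Bystander: square steel tube offcut, 89 x 115 x 40 mm, left of the jig. The table between it and the jig is free.

How it is judged (in metres and radians):
On the way, in this order (a step that is already met when the one before it is completed fails the run):
1. the pipe stands upright on the table, off the jig, let go (height (world z) of pipe_off below 0.006 m and angle between pipe_off's own z axis and vertical below 0.1 rad and contact force between the fingers and pipe_off below 0.1 N), for 0.2 s.
2. the panel lies home at the sprung stop (x of window in the frame of seat between -0.006 and 0.008 m and y of window in the frame of seat between -0.008 and 0.008 m and angle between the x axis of window and the x axis of jig, either way round below 0.07 rad), for 0.2 s.
3. the clamp arm is swung to its stop, over the panel (all of step 2 and value of joint clamp_arm above 1.45 rad), for 0.2 s.
4. the knob's pointer is at the mark and the pad presses on the glass (all of step 3 and value of joint clamp_knob between 1.35 and 1.83 rad and contact force between clamp_pad and window above 1 N), for 0.2 s.
At the end, for the whole second after the job is handed in: Pipe upright on the table off the jig (0.1 rad); panel home: -6 to +8 mm from the seat along the bed, 8 mm across, square within 0.07 rad; clamp arm over 1.45 rad, at its stop; knob between 1.35 and 1.83 rad with the pad pressing on the panel at 1 to 9 N; all at rest (all of step 4 and height (world z) of pipe_off below 0.006 m and angle between pipe_off's own z axis and vertical below 0.1 rad and contact force between clamp_pad and window below 9 N and linear speed of each of window, pipe_off below 0.02 m/s); the robot touches nothing.
It fails at once if the robot pushes the panel with more than 20 N (contact force between any of the fingers, the arm and window above 20 N).
It fails at once if the clamp pad presses the panel with more than 10 N (contact force between clamp_pad and window above 10 N).
It fails at once if the panel is lifted or tipped (angle between window's own z axis and vertical above 0.15 rad or height (world z) of window above 0.03 m).
It fails at once if the pipe is knocked over (angle between pipe_off's own z axis and vertical above 0.8 rad).
It fails at once if a bystander is moved more than 30 mm (distance of any of tape_masking, try_square, tube_off_2 from where it was at the start of the episode above 0.03 m).
It also fails if it takes over 72 s, if anything falls off the work surface, if the arm or the gripper's body presses on something with over 40 N, if the wrist force passes 120 N, or if a joint passes its speed limit or range.

## Working session

There is one attempt and no reset: what is moved stays moved. The work goes in short steps, Python scripts to look and compute and a tool call to move; the robot and the scene stay as the last step left them, time stands still between calls to the robot, and variables do not carry over. Pictures are saved under pics/ and viewed, and the job is handed in when it is done.

Besides the shell and the picture viewer there is one more tool, called as name(argument=value, ...) on one line, values as JSON. drive_tool: Moves the arm, as the interface text tells. Its arguments: {"type":"object","properties":{"series":{"type":"string"},"fingers":{"type":"number"}},"required":["series"]}

```bash
mkdir -p pics; ls; python3 - <<'E'
from rig import ctrl
import cv2,numpy as np
s=ctrl.get_state(); print(s)
for n in ["scene","side"]:
    c=ctrl.read_camera(n); cv2.imwrite(f"pics/{n}0.png",c["pixels"][:,:,::-1]); print(n,c["vertical_fov"],c["cx"],c["cy"],c["xyz"],c["rotation"])
    np.savez(f"{n}0.npz",**c)
E
```

```text
pics
{'t': 0.0, 'joint_pos': array([-6.68076066e+01,  1.22238332e+01, -2.00793161e+00,  7.58308310e+01,
       -1.92649080e-03,  8.99980176e+01]), 'joint_vel': array([-0.00786994, -0.00086908,  0.03384553, -0.01084107,  0.03698028,
        0.09948449]), 'joint_efforts': array([ 7.25703387e-03, -6.86164784e+01,  4.87115049e+01,  1.78215763e-02,
        5.22115351e-04, -3.17496506e-05]), 'tcp_pos': array([ 0.19676886, -0.45929147,  0.23082676]), 'orientation': array([[ 9.19173989e-01,  3.93851450e-01, -4.61155661e-04],
       [ 3.93851719e-01, -9.19173456e-01,  9.90973259e-04],
       [-3.35857871e-05, -1.09250379e-03, -9.99999403e-01]]), 'contact_force': array([-0.7474146 ,  0.07208566, -0.17540439]), 'moment': array([-0.00677537, -0.02718126, -0.00318673]), 'finger_gap': 0.08572251061503762}
scene 49.258966198425945 284.885763365515 212.16946306872626 [-0.28194322  0.82218858  0.79779404] [[-0.70449307 -0.36849445  0.60654873]
 [-0.70966084  0.35561165 -0.60821201]
 [ 0.00842695 -0.85892502 -0.51203202]]
side 57.0151058040894 279.4784033645105 214.54376727469537 [0.30005681 0.81468117 0.69277177] [[-0.94631703 -0.18735397  0.26340572]
 [-0.32311284  0.52542775 -0.78709832]
 [ 0.00906532 -0.82995432 -0.5577577 ]]
```

View pics/scene0.png

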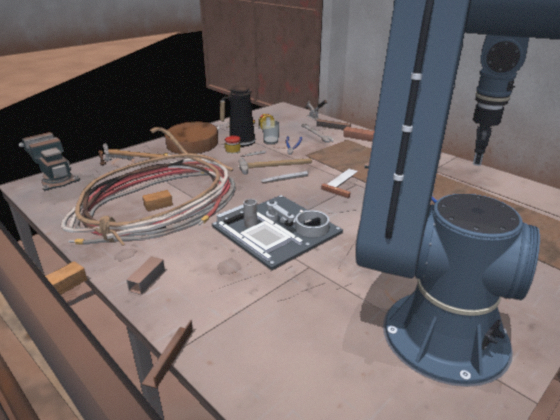

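View pics/side0.png

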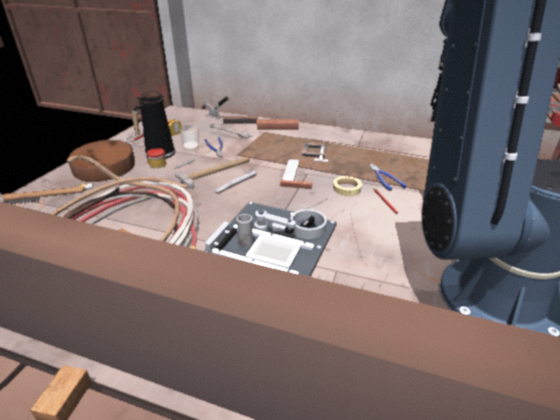

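```bash
cat > h.py <<'E'
import numpy as np,cv2
from rig import ctrl
def cloud(c):
    f=210/np.tan(np.radians(c["vertical_fov"])/2)
    d=c["depth"]; v,u=np.mgrid[0:420,0:560]
    p=np.stack([(u-c["cx"])/f*d,(v-c["cy"])/f*d,d],-1)
    return p@np.asarray(c["rotation"]).T+np.asarray(c["xyz"])
def proj(c,P):
    f=210/np.tan(np.radians(c["vertical_fov"])/2)
    q=(np.atleast_2d(P)-c["xyz"])@np.asarray(c["rotation"])
    return np.stack([q[:,0]/q[:,2]*f+c["cx"],q[:,1]/q[:,2]*f+c["cy"]],-1)
def med(c,P,m):
    m=m&(c["depth"]>0); return P[m]
E
python3 - <<'E'
from h import *
for n,box in (("scene",(190,170,360,290)),("side",(190,190,350,290))):
    c=dict(np.load(n+"0.npz")); P=cloud(c)
    x0,y0,x1,y1=box
    im=cv2.resize(c["pixels"][y0:y1,x0:x1,::-1],None,fx=4.5,fy=4.5,interpolation=cv2.INTER_CUBIC)
    cv2.imwrite(f"pics/{n}0z.png",im)
    for uv in ([(213,226),(275,263),(341,230),(283,195),(230,268),(147,272),(340,180)] if n=="scene" else [(250,204),(335,214),(300,272),(280,300),(290,180)]):
        print(n,uv,P[uv[1],uv[0]].round(4))
    ctrl.read_camera(n)
    for t in ["pipe_off","window","clamp_arm","clamp_knob","knob_pointer","clamp_pad","jig","tube_off_2","tape_masking","try_square","knob_grip","stop_face"]:
        try: r=ctrl.cut_out(n,t)
        except Exception as e: print(t,e); continue
        for o in r[:2]:
            pts=med(c,P,o["pixels"])
            print(n,t,round(o["score"],2),np.round(o["at"]),o["pixels"].sum(),np.median(pts,0).round(3) if len(pts) else None,np.percentile(pts,3,0).round(3),np.percentile(pts,97,0).round(3))
E
```

```text
scene (213, 226) [0.7497 0.1118 0.0097]
scene (275, 263) [0.4673 0.1083 0.0142]
scene (341, 230) [ 0.448  -0.1608  0.0123]
scene (283, 195) [ 0.7565 -0.2085 -0.0017]
scene (230, 268) [0.5517 0.203  0.0007]
scene (147, 272) [0.6508 0.4007 0.039 ]
scene (340, 180) [ 0.6763 -0.4351  0.0092]
scene pipe_off 0.89 [248. 214.] 357 [0.654 0.038 0.068] [0.644 0.011 0.021] [0.684 0.05  0.1  ]
scene pipe_off 0.65 [284. 227.] 4427 [ 0.558 -0.024  0.017] [ 0.453 -0.158  0.002] [0.744 0.122 0.071]
scene window 0.9 [266. 241.] 884 [0.562 0.053 0.031] [0.513 0.004 0.017] [0.628 0.099 0.035]
scene clamp_arm 0.75 [279. 211.] 313 [ 0.595 -0.035  0.069] [ 0.543 -0.115  0.016] [ 0.686 -0.025  0.08 ]
scene clamp_knob 0.55 [313. 222.] 111 [ 0.514 -0.103  0.037] [ 0.505 -0.134  0.021] [ 0.523 -0.075  0.046]
scene knob_pointer 0.6 [312. 225.] 109 [ 0.514 -0.098  0.039] [ 0.506 -0.121  0.025] [ 0.525 -0.072  0.046]
scene clamp_pad 0.5 [288. 222.] 28 [ 0.554 -0.029  0.047] [ 0.546 -0.037  0.043] [ 0.563 -0.023  0.052]
scene jig 0.98 [285. 230.] 4264 [ 0.556 -0.028  0.017] [ 0.453 -0.158  0.004] [0.744 0.122 0.0
[... 1258 characters left out ...]
231.] 4599 [ 0.577 -0.034  0.021] [ 0.454 -0.163  0.014] [0.744 0.107 0.074]
side clamp_pad 0.49 [288. 229.] 37 [ 0.554 -0.029  0.049] [ 0.546 -0.037  0.045] [ 0.566 -0.023  0.054]
side jig 0.88 [280. 231.] 4609 [ 0.577 -0.033  0.021] [ 0.453 -0.162  0.013] [0.745 0.107 0.074]
side tape_masking 0.87 [348. 180.] 426 [ 0.453 -0.386  0.018] [ 0.409 -0.444  0.001] [ 0.498 -0.35   0.027]
side tape_masking 0.52 [281. 228.] 4694 [ 0.583 -0.033  0.021] [ 0.454 -0.166  0.013] [0.745 0.107 0.074]
side try_square 0.81 [292. 177.] 392 [ 0.666 -0.36   0.012] [ 0.582 -0.532  0.003] [ 0.704 -0.339  0.022]
side stop_face 0.57 [282. 235.] 4744 [ 0.581 -0.033  0.021] [ 0.455 -0.163  0.013] [0.747 0.107 0.074]
```

```bash
python3 - <<'E'
from h import *
from scipy.optimize import least_squares
A=[]
for n in ("scene","side"):
    c=dict(np.load(n+"0.npz")); P=cloud(c).reshape(-1,3); P=P[(c["depth"].ravel()>0)]
    A.append(P[(abs(P[:,0]-.6)<.22)&(abs(P[:,1]+.03)<.22)])
for nm,Q in (("scene",A[0]),("side",A[1])):
    print(nm,"table z",np.median(Q[Q[:,2]<.006,2]),"bed",np.median(Q[(Q[:,2]>.010)&(Q[:,2]<.019),2]))
    B=Q[(Q[:,2]>.009)]
    r=cv2.minAreaRect((B[:,:2]*1000).astype(np.float32)); print(r)
    # guard lip
    g=Q[(abs(Q[:,2]-.05)<.004)&(abs(Q[:,0]-.51)<.08)&(abs(Q[:,1]+.1)<.08)]
    for it in range(4):
        s=least_squares(lambda p:np.hypot(g[:,0]-p[0],g[:,1]-p[1])-.05,[.515,-.1],loss="soft_l1",f_scale=.003); 
        e=abs(np.hypot(g[:,0]-s.x[0],g[:,1]-s.x[1])-.05); g=g[e<.012]
    print("guard",s.x,len(g))
E
```

```text
scene table z -0.0006854644402018994 bed 0.014690582052569012
((634.9224853515625, 11.97711181640625), (376.16644287109375, 364.5908203125), 86.66238403320312)
guard [ 0.5176529  -0.09740728] 150
side table z 0.000704572921199409 bed 0.016085542477721093
((634.911376953125, -1.8672637939453125), (352.1361083984375, 364.7131042480469), 86.28240966796875)
guard [ 0.51658767 -0.09805051] 189
```

View pics/scene0z.png

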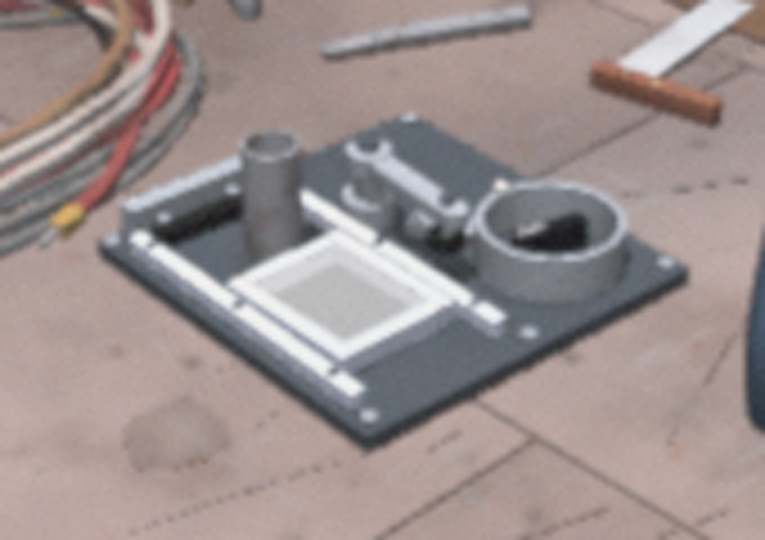

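View pics/side0z.png

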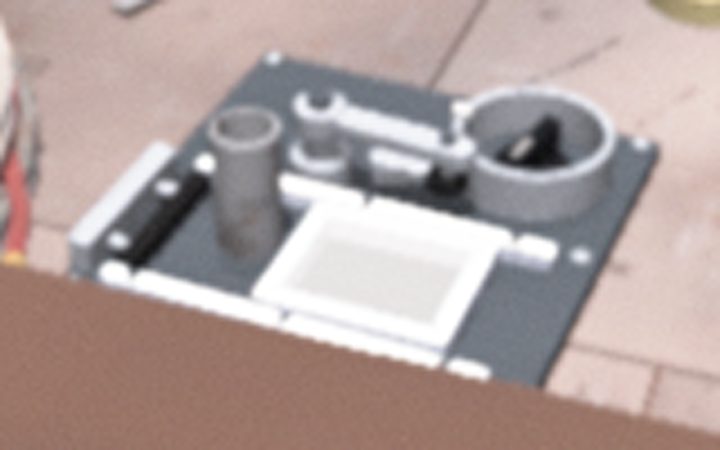

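```bash
cat > fit.py <<'E'
from h import *
from scipy.optimize import minimize
A=[]
for n,dz in (("scene",.0005),("side",-.0009)):
    c=dict(np.load(n+"0.npz")); P=cloud(c).reshape(-1,3); P=P[(c["depth"].ravel()>0)]; P[:,2]+=dz
    A.append(P[(abs(P[:,0]-.6)<.21)&(abs(P[:,1]+.03)<.21)&(P[:,2]<.06)&(P[:,2]>-.006)])
def hm(x,y):
    h=np.where((abs(x)<.15)&(y>-.22)&(y<.075),.015,0.)
    r=np.hypot(x+.08,y+.15); h=np.where((r<.053)&(r>.047),.05,h)
    h=np.where((x>-.125)&(x<.12)&(abs(y)>.055)&(abs(y)<.067),.029,h)
    return h
def cost(p,Q):
    d=Q[:,:2]-p[:2]; c,s=np.cos(p[2]),np.sin(p[2])
    x=c*d[:,0]+s*d[:,1]; y=-s*d[:,0]+c*d[:,1]
    ig=((abs(y)<.053)&(x>-.12)&(x<.14))|(np.hypot(x+.08,y+.15)<.045)|((x>.1)&(abs(y)<.07))
    e=abs(Q[:,2]-hm(x,y)); e=np.minimum(e,.012); e[ig]=.003
    return e.mean()*1000
for Q in (A[0],A[1],np.vstack(A)):
    b=min((minimize(cost,[.604+a,-.03+bb,yw],args=(Q,),method="Nelder-Mead",options=dict(initial_simplex=np.array([.604+a,-.03+bb,yw])+np.array([[0,0,0],[.02,0,0],[0,.02,0],[0,0,.1]]),xatol=1e-5,fatol=1e-6)) for a in(-.02,0,.02) for bb in (-.0,.03) for yw in (-.12,-.05,0.05,.12)),key=lambda r:r.fun)
    print(b.x.round(4),b.fun)
    J=b.x; np.save("jig.npy",J)
    R=np.array([[np.cos(J[2]),-np.sin(J[2])],[np.sin(J[2]),np.cos(J[2])]])
    for nm,q in dict(knob=(-.08,-.15),post=(.045,-.09),seat=(.045,0)).items(): print(nm,(R@q+J[:2]).round(4))
E
python3 fit.py
```

```text
[ 0.6097  0.045  -0.0483] 3.3194788637829564
knob [ 0.5226 -0.101 ]
post [ 0.6503 -0.0471]
seat [0.6547 0.0428]
[ 0.6036  0.0448 -0.0235] 2.895713123702641
knob [ 0.5201 -0.1033]
post [ 0.6464 -0.0462]
seat [0.6485 0.0438]
[ 0.606   0.0446 -0.0369] 3.1516636298597893
knob [ 0.5205 -0.1023]
post [ 0.6476 -0.047 ]
seat [0.6509 0.043 ]
```

```bash
cat > mv.py <<'E'
from h import *
from scipy.spatial.transform import Rotation as Ro
def plan(target,Rt=None,n=10,pre=0,speed=None,state=None):
    """rows from current pose to target pos/orientation, in n rows"""
    s=ctrl.get_state() if state is None else state
    p=np.array(s["tcp_pos"]);R=np.array(s["orientation"])
    if Rt is None: Rt=R
    w=Ro.from_matrix(R.T@Rt).as_rotvec(); out=[]
    for i in range(n):
        tw=p+(np.asarray(target)-p)/(n-i)
        d=R.T@(tw-p)/.5; d=np.round(d,4)
        wr=Ro.from_matrix(R.T@Rt).as_rotvec()/(n-i)/np.pi; wr=np.round(wr,4)
        out.append(" ".join(f"{v:g}" for v in [*d,*wr]))
        p=p+R@d*.5; R=R@Ro.from_rotvec(wr*np.pi).as_matrix()
    print(len(out),"; ".join(out)); print("end",p.round(4), "perrow mm",np.linalg.norm(d)*500,"deg",np.linalg.norm(wr)*180)
def down(yaw):  # tool z down, tool x at world yaw (rad); tool y = -left
    c,s=np.cos(yaw),np.sin(yaw); return np.array([[c,s,0],[s,-c,0],[0,0,-1.]])
E
python3 - <<'E'
from mv import *
plan([.54,-.02,.33],down(-.035),10)
E
```

```text
10 0.0977 -0.0538 -0.0197 0 0 0.014; 0.0952 -0.058 -0.0197 0 0 0.014; 0.0926 -0.0622 -0.0198 0 0 0.014; 0.0898 -0.0662 -0.0197 0 0 0.014; 0.0868 -0.0701 -0.0198 0 0 0.014; 0.0836 -0.0738 -0.0197 0 0 0.014; 0.0803 -0.0774 -0.0198 0 0 0.014; 0.0768 -0.0808 -0.0197 0 0 0.014; 0.0732 -0.0842 -0.0198 0 0 0.014; 0.0694 -0.0873 -0.0197 0 0 0.014
end [ 0.54 -0.02  0.33] perrow mm 56.6253918308739 deg 2.52
```

drive_tool(series="0.098 -0.054 -0.02 0 0 0.014; 0.095 -0.058 -0.02 0 0 0.014; 0.093 -0.062 -0.02 0 0 0.014; 0.09 -0.066 -0.02 0 0 0.014; 0.087 -0.07 -0.02 0 0 0.014; 0.084 -0.074 -0.02 0 0 0.014; 0.08 -0.077 -0.02 0 0 0.014; 0.077 -0.081 -0.02 0 0 0.014; 0.073 -0.084 -0.02 0 0 0.014; 0.069 -0.087 -0.02 0 0 0.014", fingers=1)

```text
t: 2.65
tcp_pos: [0.5412, -0.0185, 0.3317]
orientation: [[0.999, -0.034, 0.0], [-0.034, -0.999, -0.0], [0.0, 0.0, -1.0]]
contact_force: [1.3, -0.2, -0.2]
finger_gap: 0.0855
```

```bash
python3 - <<'E'
from mv import *
c=ctrl.read_camera("wrist"); np.savez("w1.npz",**c); cv2.imwrite("pics/w1.png",c["pixels"][:,:,::-1])
s=ctrl.get_state(); print(s["tcp_pos"],s["orientation"].round(4),c["xyz"],c["rotation"],c["vertical_fov"],c["cx"],c["cy"])
E
```

```text
[ 0.54399282 -0.0140451   0.33150747] [[ 9.998e-01 -2.080e-02  7.000e-04]
 [-2.080e-02 -9.998e-01  1.800e-03]
 [ 7.000e-04 -1.800e-03 -1.000e+00]] [ 0.62275415 -0.02048229  0.47511249] [[-0.03408658 -0.9478126  -0.31700059]
 [-0.99941786  0.03278021  0.00945499]
 [ 0.00142979  0.31713834 -0.94837821]] 59.80636212375715 281.7473228347695 214.1938974464272
```

View pics/w1.png

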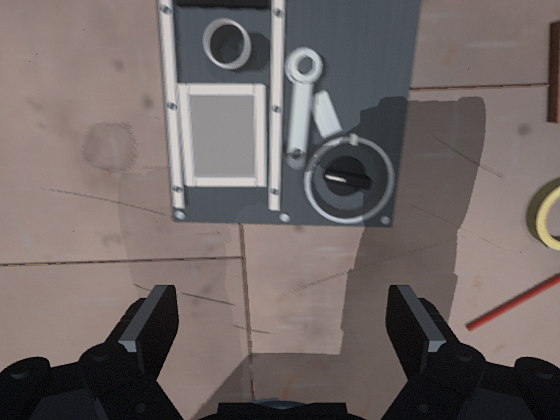

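```bash
cat > meas.py <<'E'
from mv import *
from scipy.optimize import least_squares
def run(c,fn=None):
    P=cloud(c); Q=P[(c["depth"]>0)]
    def circ(m,r,c0,n=5):
        g=Q[m]; x=np.array(c0)
        for it in range(n):
            x=least_squares(lambda p:np.hypot(g[:,0]-p[0],g[:,1]-p[1])-r,x,loss="soft_l1",f_scale=.002).x
            g=g[abs(np.hypot(g[:,0]-x[0],g[:,1]-x[1])-r)<max(.01-.002*it,.004)]
        return x,len(g)
    return P,Q,circ
E
python3 - <<'E'
from meas import *
s=ctrl.get_state(); print(s["t"],s["tcp_pos"],s["orientation"][0],s["joint_vel"])
c=dict(np.load("w1.npz")); P,Q,circ=run(c)
z=Q[:,2]
print("table z",np.median(z[abs(z)<.006]),"bed",np.median(z[(z>.011)&(z<.019)]))
near=lambda x,y,r:(np.hypot(Q[:,0]-x,Q[:,1]-y)<r)
print("guard",circ((abs(z-.05)<.004)&near(.519,-.1,.075),.05,(.519,-.1)))
print("pipe",circ((abs(z-.10)<.005)&near(.66,.035,.05),.0195,(.66,.035)))
print("post?",np.median(Q[(z>.055)&near(.65,-.047,.018)],0))
for uv in [(166,10),(278,10),(178,205),(272,205),(180,215),(386,219),(187,88),(263,88),(187,180),(265,182),(303,65),(297,155),(353,139),(330,177)]:
    print(uv,P[uv[1],uv[0]].round(4))
# rail slopes
E
```

```text
2.7 [ 0.54399282 -0.0140451   0.33150747] [ 9.99783202e-01 -2.08092987e-02  7.22820918e-04] [-4.35339146 -2.30022559 -5.54092674 -4.03240627 -0.38677595 -1.14284608]
table z 0.0003417107436882172 bed 0.01594407787907942
guard (array([ 0.51843121, -0.09879078]), 1372)
pipe (array([0.66523362, 0.02700315]), 543)
post? [ 0.64725465 -0.0465544   0.07593092]
(166, 10) [0.7109 0.1008 0.0317]
(278, 10) [ 0.7072 -0.0199  0.0295]
(178, 205) [0.4905 0.116  0.0288]
(272, 205) [ 0.4867 -0.004   0.0299]
(180, 215) [0.4742 0.1177 0.0203]
(386, 219) [ 0.459  -0.1535  0.0195]
(187, 88) [0.6309 0.0873 0.0319]
(263, 88) [6.279e-01 1.000e-04 3.420e-02]
(187, 180) [0.5238 0.0994 0.0337]
(265, 182) [0.5178 0.0032 0.033 ]
(303, 65) [ 0.6478 -0.0432  0.0801]
(297, 155) [ 0.5574 -0.0354  0.0785]
(353, 139) [ 0.5696 -0.1     0.056 ]
(330, 177) [ 0.5247 -0.0754  0.0477]
```

```bash
python3 - <<'E'
from meas import *
import fit
from scipy.optimize import minimize
for i in range(3): c=ctrl.read_camera("wrist")
np.savez("w2.npz",**c); cv2.imwrite("pics/w2.png",c["pixels"][:,:,::-1])
s=ctrl.get_state(); print(s["t"],s["tcp_pos"],s["orientation"][0],abs(s["joint_vel"]).max())
P,Q,circ=run(c); z=Q[:,2]
print("table z",np.median(z[abs(z)<.006]),"bed",np.median(z[(z>.011)&(z<.019)]))
near=lambda x,y,r:(np.hypot(Q[:,0]-x,Q[:,1]-y)<r)
print("guard",circ((abs(z-.05)<.004)&near(.519,-.1,.075),.05,(.519,-.1)))
print("pipe",circ((abs(z-.10)<.005)&near(.66,.035,.05),.0195,(.66,.035)))
B=Q[(z<.06)&(z>-.006)&(Q[:,0]>.44)]; 
b=min((minimize(fit.cost,[.604+a,.045,yw],args=(B,),method="Nelder-Mead",options=dict(initial_simplex=np.array([.604+a,.045,yw])+np.array([[0,0,0],[.02,0,0],[0,.02,0],[0,0,.1]]),xatol=1e-5,fatol=1e-6)) for a in(-.01,0,.01) for yw in (-.12,-.05,0.05)),key=lambda r:r.fun)
print(b.x,b.fun); J=b.x; np.save("jig.npy",J)
R=np.array([[np.cos(J[2]),-np.sin(J[2])],[np.sin(J[2]),np.cos(J[2])]])
for nm,q in dict(knob=(-.08,-.15),post=(.045,-.09),seat=(.045,0),stop=(.105,0)).items(): print(nm,(R@q+J[:2]).round(4))
for t in ["window","clamp_arm","clamp_knob","knob_pointer","pipe_off"]:
    r=ctrl.cut_out("wrist",t)[:1]
    for o in r:
        pts=med(c,P,o["pixels"]); j=(pts[:,:2]-J[:2])@R
        print(t,round(o["score"],2),np.round(o["at"]),o["pixels"].sum(),np.percentile(j,[2,50,98],0).round(4).tolist(),np.median(pts[:,2]).round(4))
        np.savez("m_"+t+".npz",j=np.c_[j,pts[:,2]])
E
```

```text
[ 0.6097  0.045  -0.0483] 3.3194788637829564
knob [ 0.5226 -0.101 ]
post [ 0.6503 -0.0471]
seat [0.6547 0.0428]
[ 0.6036  0.0448 -0.0235] 2.895713123702641
knob [ 0.5201 -0.1033]
post [ 0.6464 -0.0462]
seat [0.6485 0.0438]
[ 0.606   0.0446 -0.0369] 3.1516636298597893
knob [ 0.5205 -0.1023]
post [ 0.6476 -0.047 ]
seat [0.6509 0.043 ]
2.85 [ 0.54066944 -0.01950467  0.33087673] [ 9.99430233e-01 -3.37463868e-02 -6.24473145e-04] 2.023225554477332
table z 0.0003433595810884149 bed 0.015938750230165027
guard (array([ 0.51843357, -0.09876025]), 1366)
pipe (array([0.6652262 , 0.02699833]), 547)
[ 0.60660825  0.04554497 -0.06040796] 1.630697801174363
knob [ 0.5177 -0.0994]
post [ 0.6461 -0.047 ]
seat [0.6515 0.0428]
stop [0.7114 0.0392]
window 0.74 [225. 135.] 8695 [[-0.0915, -0.0474], [-0.0301, 0.0013], [0.0237, 0.049]] 0.0327
clamp_arm 0.82 [301. 102.] 2475 [[-0.0561, -0.1032], [0.0127, -0.0871], [0.0583, -0.0749]] 0.074
clamp_knob 0.72 [286. 150.] 39 [[-0.0494, -0.0967], [-0.0434, -0.0732], [-0.0374, -0.0717]] 0.0486
knob_pointer 0.97 [347. 180.] 1456 [[-0.1036, -0.1751], [-0.0764, -0.1493], [-0.0568, -0.1224]] 0.026
pipe_off 0.6 [224.  43.] 1369 [[0.0393, -0.0355], [0.0636, -0.0093], [0.0789, 0.0041]] 0.0821
```

View pics/w2.png

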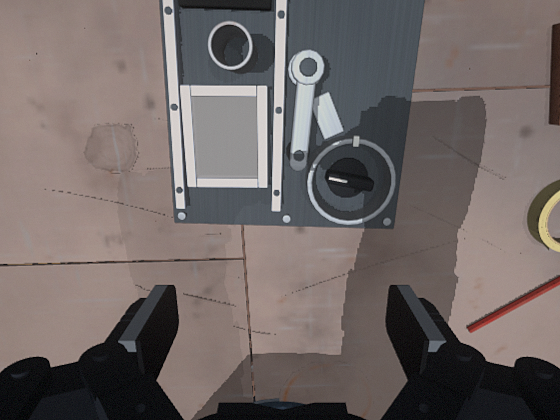

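```bash
python3 - <<'E'
from mv import *
s=ctrl.get_state(); print(s["joint_pos"])
plan([.665,.027,.20],down(np.radians(86.5)),10)
E
```

```text
[-2.23620088e+00  1.79681263e+01  2.01231337e+01  9.21408757e+01
 -4.57922898e-03  1.79874584e+02]
10 0.0247 -0.0105 0.0263 0 -0 -0.0492; 0.026 -0.0066 0.0263 0 -0 -0.0492; 0.0267 -0.0025 0.0263 0 -0 -0.0492; 0.0268 0.0016 0.0263 0 -0 -0.0492; 0.0262 0.0057 0.0263 0 -0 -0.0492; 0.025 0.0096 0.0263 0 -0 -0.0493; 0.0232 0.0134 0.0263 0 -0 -0.0492; 0.0209 0.0168 0.0263 0 0 -0.0493; 0.018 0.0198 0.0264 0 0 -0.0492; 0.0148 0.0224 0.0263 0.0001 0 -0.0493
end [0.665 0.027 0.2  ] perrow mm 18.79155395383788 deg 8.874018255559315
```

drive_tool(series="0.0247 -0.0105 0.026 0 0 -0.0492; 0.026 -0.0066 0.026 0 0 -0.0492; 0.0267 -0.0025 0.026 0 0 -0.0492; 0.0268 0.0016 0.026 0 0 -0.0492; 0.0262 0.0057 0.026 0 0 -0.0492; 0.025 0.0096 0.026 0 0 -0.0493; 0.0232 0.0134 0.026 0 0 -0.0492; 0.0209 0.0168 0.026 0 0 -0.0493; 0.018 0.0198 0.026 0 0 -0.0492; 0.0148 0.0224 0.026 0 0 -0.0493")

```text
t: 4.35
tcp_pos: [0.6655, 0.0274, 0.2011]
orientation: [[0.056, 0.998, 0.0], [0.998, -0.056, -0.0], [-0.0, 0.0, -1.0]]
contact_force: [-0.0, 1.2, -0.5]
finger_gap: 0.0852
```

```bash
python3 - <<'E'
from meas import *
for i in range(3):c=ctrl.read_camera("wrist")
s=ctrl.get_state(); print(s["tcp_pos"],s["orientation"][0].round(3))
cv2.imwrite("pics/w3.png",c["pixels"][:,:,::-1])
P,Q,circ=run(c); z=Q[:,2]
near=lambda x,y,r:(np.hypot(Q[:,0]-x,Q[:,1]-y)<r)
m=(abs(z-.10)<.006)&near(.665,.027,.05)
print(m.sum(), circ(m,.0195,(.665,.027)) if m.sum() else 0)
plan([.665,.027,.055],down(np.radians(86.5)),8)
E
```

```text
[0.66491087 0.02753541 0.20072003] [ 0.063  0.998 -0.001]
1007 (array([0.66558348, 0.02784803]), 1007)
8 -0.0001 0.0001 0.0364 -0.0001 0 -0.0001; -0.0001 0.0001 0.0364 -0 0 -0.0001; -0.0001 0.0001 0.0364 -0.0001 0 -0; -0.0001 0 0.0364 -0 0 -0.0001; -0.0002 0.0001 0.0365 -0.0001 0 -0; -0.0001 0 0.0364 -0 0 -0.0001; -0.0002 0 0.0365 -0.0001 0 -0; -0.0001 0.0001 0.0364 -0 0 -0.0001
end [0.665 0.027 0.055] perrow mm 18.200137362119005 deg 0.018000000000000002
```

View pics/w3.png

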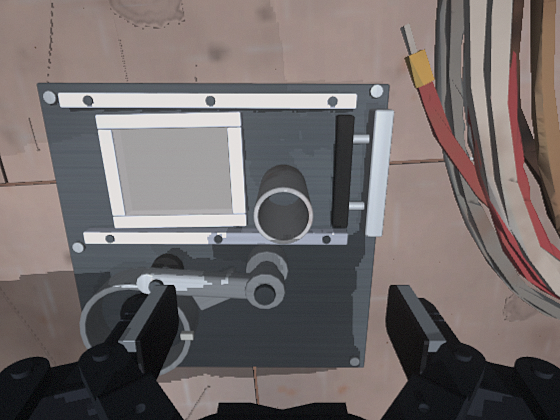

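drive_tool(series="0 0.001 0.0364 0 0 0; 0 0 0.0364 0 0 0; 0 0 0.0364 0 0 0; 0 0 0.0364 0 0 0; 0 0 0.0364 0 0 0; 0 0 0.0364 0 0 0; 0 0 0.0364 0 0 0; 0 0 0.0364 0 0 0; 0 0 0 0 0 0; 0 0 0 0 0 0")

```text
t: 5.75
tcp_pos: [0.6662, 0.0278, 0.0571]
orientation: [[0.061, 0.998, 0.001], [0.998, -0.061, 0.0], [0.0, 0.001, -1.0]]
contact_force: [0.1, 0.2, 0.3]
finger_gap: 0.0853
```

drive_tool(series="0 0 0 0 0 0; 0 0 0 0 0 0; 0 0 0 0 0 0; 0 0 0 0 0 0; 0 0 0 0 0 0; 0 0 0 0 0 0; 0 0 0 0 0 0; 0 0 0 0 0 0; 0 0 0 0 0 0; 0 0 0 0 0 0", fingers=0.3)

```text
t: 7.0
tcp_pos: [0.666, 0.0281, 0.0563]
orientation: [[0.059, 0.998, 0.001], [0.998, -0.059, 0.0], [0.0, 0.001, -1.0]]
contact_force: [-2.4, -0.3, 6.2]
finger_gap: 0.0405
```

drive_tool(series="0 0 -0.03 0 0 0; 0 0 -0.04 0 0 0; 0 0 -0.05 0 0 0; 0.03 -0.012 0 0 0 0; 0.066 -0.026 0 0 0 0; 0.08 -0.032 0 0 0 0; 0.08 -0.032 0 0 0 0; 0.08 -0.031 0 0 0 0; 0.04 -0.016 0 0 0 0; 0.02 -0.008 0 0 0 0")

```text
t: 8.25
tcp_pos: [0.5985, 0.2315, 0.1153]
orientation: [[0.058, 0.998, -0.001], [0.998, -0.058, -0.0], [-0.0, -0.001, -1.0]]
contact_force: [0.2, -1.2, -2.2]
finger_gap: 0.0411
```

```bash
python3 - <<'E'
from meas import *
for n in("scene","wrist"):
    c=ctrl.read_camera(n); cv2.imwrite(f"pics/{n}4.png",c["pixels"][:,:,::-1])
s=ctrl.get_state(); print(s["tcp_pos"],s["orientation"].round(3),s["finger_gap"])
E
```

```text
[0.59895366 0.23080037 0.11543724] [[ 0.059  0.998 -0.   ]
 [ 0.998 -0.059 -0.   ]
 [-0.    -0.    -1.   ]] 0.04111140185551272
```

View pics/scene4.png

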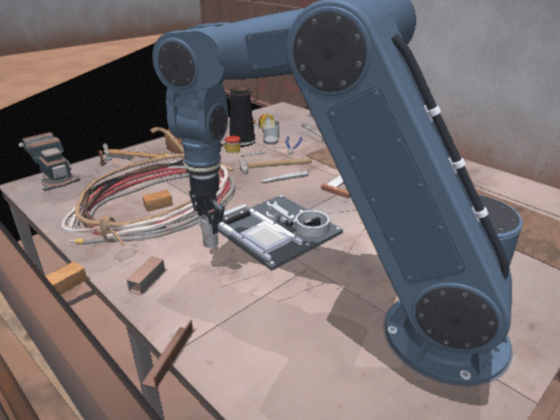

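View pics/wrist4.png

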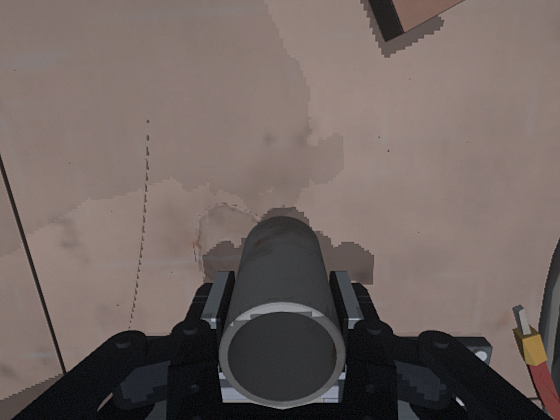

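drive_tool(series="0 0 0.02 0 0 0; 0 0 0.035 0 0 0; 0 0 0.035 0 0 0; 0 0 0.03 0 0 0; 0 0 0.015 0 0 0; 0 0 0.006 0 0 0; 0 0 0.002 0 0 0; 0 0 0.001 0 0 0; 0 0 0.001 0 0 0; 0 0 0 0 0 0")

```text
t: 9.6
tcp_pos: [0.5993, 0.2305, 0.0434]
orientation: [[0.059, 0.998, 0.0], [0.998, -0.059, 0.0], [0.0, 0.0, -1.0]]
contact_force: [0.7, -0.2, -1.5]
finger_gap: 0.0407
```

drive_tool(series="0 0 0.001 0 0 0; 0 0 0.001 0 0 0; 0 0 0.001 0 0 0; 0 0 0.001 0 0 0; 0 0 0 0 0 0; 0 0 0 0 0 0; 0 0 0 0 0 0; 0 0 0 0 0 0; 0 0 0 0 0 0; 0 0 0 0 0 0")

```text
t: 10.85
tcp_pos: [0.5993, 0.2304, 0.0413]
orientation: [[0.059, 0.998, 0.0], [0.998, -0.059, 0.0], [0.0, 0.0, -1.0]]
contact_force: [-1.7, -0.6, 6.1]
finger_gap: 0.0407
```

drive_tool(series="0 0 0 0 0 0; 0 0 0 0 0 0; 0 0 0 0 0 0; 0 0 0 0 0 0; 0 0 0 0 0 0; 0 0 0 0 0 0; 0 0 0 0 0 0; 0 0 -0.01 0 0 0; 0 0 -0.04 0 0 0; 0 0 -0.06 0 0 0", fingers=1)

```text
t: 12.1
tcp_pos: [0.5987, 0.2302, 0.0965]
orientation: [[0.059, 0.998, -0.001], [0.998, -0.059, -0.001], [-0.001, -0.001, -1.0]]
contact_force: [1.2, -0.3, 1.5]
finger_gap: 0.0857
```

```bash
python3 - <<'E'
from meas import *
c=ctrl.read_camera("wrist"); cv2.imwrite(f"pics/w5.png",c["pixels"][:,:,::-1])
s=ctrl.get_state(); print(s["tcp_pos"],s["finger_gap"])
E
```

```text
[0.60058909 0.23093926 0.10125493] 0.08561498042595163
```

View pics/w5.png

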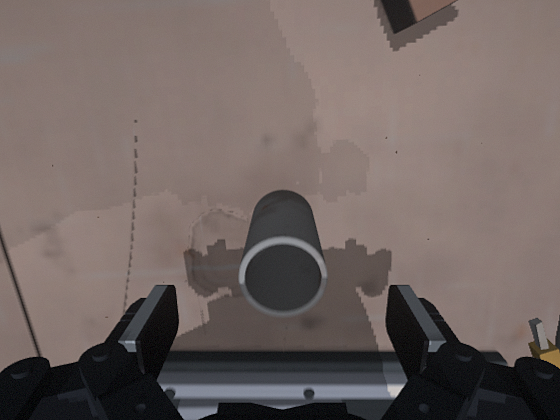

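```bash
cat >> mv.py <<'E'
J=np.load("jig.npy")
def jw(x,y,z):
    c,s=np.cos(J[2]),np.sin(J[2]); return np.array([J[0]+c*x-s*y,J[1]+s*x+c*y,z])
def wj(p):
    c,s=np.cos(J[2]),np.sin(J[2]); d=np.asarray(p)[...,:2]-J[:2]; return np.stack([c*d[...,0]+s*d[...,1],-s*d[...,0]+c*d[...,1]],-1)
E
python3 - <<'E'
from mv import *
s=ctrl.get_state(); s=dict(s); s["tcp_pos"]=s["tcp_pos"]+[0,0,.04]; print(s["tcp_pos"])
plan(jw(-.14,.001,.10),down(J[2]+np.pi/2),8,state=s); print(jw(-.14,.001,.1))
E
```

```text
[0.60058909 0.23093926 0.14125493]
8 -0.0459 -0.0308 0.0101 0.0002 -0.0001 0; -0.0459 -0.0308 0.0101 0.0001 -0.0001 0.0001; -0.0459 -0.0308 0.0102 0.0002 -0.0001 0; -0.0459 -0.0308 0.0102 0.0001 -0.0001 0.0001; -0.0459 -0.0307 0.0102 0.0002 -0 0; -0.0459 -0.0307 0.0103 0.0001 -0.0001 0.0001; -0.0459 -0.0307 0.0103 0.0002 -0 0; -0.046 -0.0308 0.0103 0.0001 -0.0001 0.0001
end [0.4669 0.055  0.1   ] perrow mm 28.154617738481196 deg 0.031176914536239792
[0.46692398 0.05499512 0.1       ]
```

drive_tool(series="0 0 -0.04 0 0 0; 0 0 -0.04 0 0 0; -0.046 -0.031 0.01 0 0 0; -0.046 -0.031 0.01 0 0 0; -0.046 -0.031 0.01 0 0 0; -0.046 -0.031 0.01 0 0 0; -0.046 -0.031 0.01 0 0 0; -0.046 -0.031 0.01 0 0 0; -0.046 -0.031 0.01 0 0 0; -0.046 -0.03 0.01 0 0 0")

```text
t: 13.4
tcp_pos: [0.4647, 0.0534, 0.0964]
orientation: [[0.059, 0.998, 0.001], [0.998, -0.059, 0.0], [0.0, 0.001, -1.0]]
contact_force: [1.1, -0.4, 0.3]
finger_gap: 0.0856
```

drive_tool(series="0 0 0 0 0 0; 0 0 0 0 0 0; 0 0 0 0 0 0; 0 0 0 0 0 0; 0 0 0.025 0 0 0; 0 0 0.025 0 0 0; 0 0 0.025 0 0 0; 0 0 0.025 0 0 0; 0 0 0.02 0 0 0; 0 0 0 0 0 0", fingers=0)

```text
t: 14.65
tcp_pos: [0.4645, 0.054, 0.0354]
orientation: [[0.059, 0.998, -0.001], [0.998, -0.059, -0.0], [-0.0, -0.001, -1.0]]
contact_force: [-0.0, 0.4, -0.6]
finger_gap: 0.0001
```

```bash
python3 - <<'E'
from meas import *
c=ctrl.read_camera("wrist");c=ctrl.read_camera("wrist"); cv2.imwrite(f"pics/w6.png",c["pixels"][:,:,::-1]); np.savez("w6.npz",**c)
s=ctrl.get_state(); print(s["tcp_pos"],wj(s["tcp_pos"]),s["orientation"].round(3),s["finger_gap"],s["contact_force"])
P=cloud(c); r=ctrl.cut_out("wrist","window")[:1]
for o in r:
    pts=med(c,P,o["pixels"]); print(o["score"],np.percentile(wj(pts),[1,50,99],0))
c=ctrl.read_camera("side"); cv2.imwrite(f"pics/s6.png",cv2.resize(c["pixels"][170:300,180:350,::-1],None,fx=4,fy=4))
E
```

```text
[0.46522763 0.0540599  0.03637619] [-1.41636790e-01 -3.59281284e-05] [[ 0.059  0.998  0.   ]
 [ 0.998 -0.059  0.   ]
 [ 0.     0.    -1.   ]] -1.8567772201335166e-05 [ 0.59473622 -0.09785545  0.16342096]
0.83 [[-0.09493965 -0.0456082 ]
 [-0.05617661  0.00875868]
 [-0.01187515  0.05116082]]
```

View pics/w6.png

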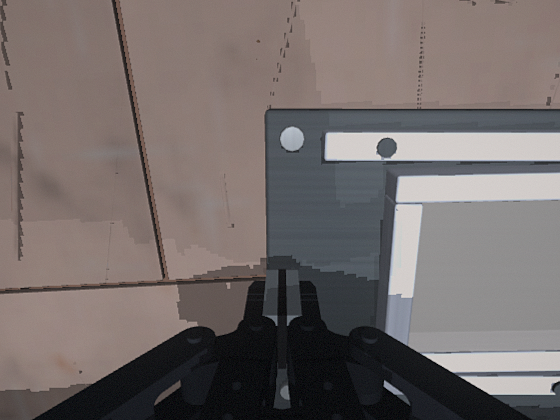

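View pics/s6.png

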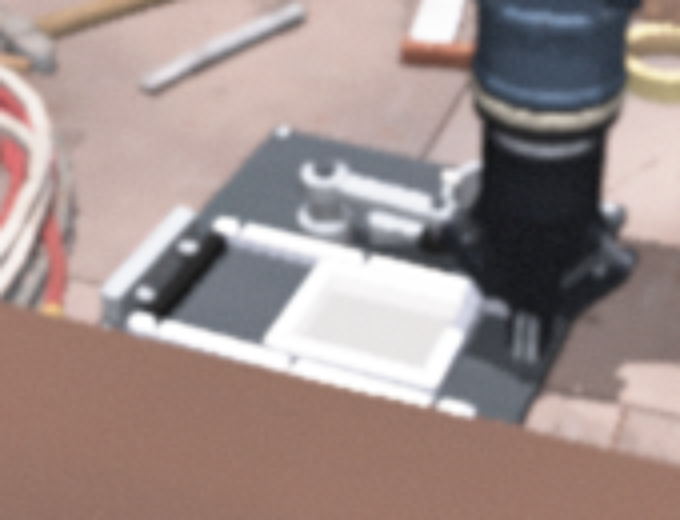

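```bash
python3 - <<'E'
from meas import *
c=dict(np.load("w6.npz")); P=cloud(c)
for v in (285,300,310):
    for u in (250,258,275,285,300,308,314,318,360,384,389,392):
        p=P[v,u]; print((u,v),wj(p).round(4),p[2].round(4))
E
```

```text
(250, 285) [-0.1552  0.007 ] 0.0464
(258, 285) [-0.1519  0.0069] 0.0462
(275, 285) [-0.1447  0.0117] 0.0546
(285, 285) [-0.1409  0.0115] 0.0543
(300, 285) [-0.1346  0.0072] 0.0467
(308, 285) [-0.1314  0.0072] 0.0467
(314, 285) [-0.1258 -0.0104] 0.0157
(318, 285) [-0.1238 -0.0102] 0.016
(360, 285) [-0.1027 -0.0099] 0.0166
(384, 285) [-0.0944 -0.0031] 0.0284
(389, 285) [-0.0937 -0.0003] 0.0335
(392, 285) [-0.0925  0.    ] 0.034
(250, 300) [-0.1542  0.0073] 0.0582
(258, 300) [-0.1512  0.0067] 0.0573
(275, 300) [-0.1446  0.0116] 0.0652
(285, 300) [-0.141   0.0116] 0.0651
(300, 300) [-0.1352  0.0069] 0.0576
(308, 300) [-0.1322  0.0075] 0.0585
(314, 300) [-0.1299  0.0074] 0.0583
(318, 300) [-0.1236 -0.0185] 0.0166
(360, 300) [-0.1019 -0.0191] 0.0156
(384, 300) [-0.0941 -0.0104] 0.0297
(389, 300) [-0.0931 -0.0078] 0.0338
(392, 300) [-0.0913 -0.0086] 0.0325
(250, 310) [-0.1536  0.008 ] 0.0659
(258, 310) [-0.1508  0.0072] 0.0647
(275, 310) [-0.1445  0.0114] 0.0711
(285, 310) [-0.141  0.011] 0.0706
(300, 310) [-0.1358  0.0108] 0.0702
(308, 310) [-0.1326  0.0075] 0.0652
(314, 310) [-0.1305  0.0074] 0.065
(318, 310) [-0.129   0.0072] 0.0648
(360, 310) [-0.1015 -0.025 ] 0.0157
(384, 310) [-0.0936 -0.0157] 0.0299
(389, 310) [-0.0925 -0.0133] 0.0334
(392, 310) [-0.0912 -0.0131] 0.0339
```

drive_tool(series="0 0 0.01 0 0 0; 0 0 0.01 0 0 0; 0 0 0.008 0 0 0; 0 0 0 0 0 0; 0 0.01 0 0 0 0; 0 0.01 0 0 0 0; 0 0.01 0 0 0 0; 0 0.01 0 0 0 0; 0 0.01 0 0 0 0; 0 0.006 0 0 0 0")

```text
t: 16.1
tcp_pos: [0.4934, 0.0524, 0.0222]
orientation: [[0.059, 0.998, 0.0], [0.998, -0.059, 0.0], [0.0, 0.0, -1.0]]
contact_force: [-0.0, 0.2, -0.2]
finger_gap: -0.0001
```

drive_tool(series="0 0.004 0 0 0 0; 0 0.004 0 0 0 0; 0 0.004 0 0 0 0; 0 0.004 0 0 0 0; 0 0.004 0 0 0 0; 0 0.004 0 0 0 0; 0 0.004 0 0 0 0; 0 0.004 0 0 0 0; 0 0.004 0 0 0 0; 0 0.004 0 0 0 0")

```text
t: 17.35
tcp_pos: [0.5131, 0.0512, 0.0222]
orientation: [[0.059, 0.998, 0.0], [0.998, -0.059, 0.0], [0.0, 0.0, -1.0]]
contact_force: [-1.9, 0.9, -1.1]
finger_gap: 0.0
```

drive_tool(series="0 0.006 0 0 0 0; 0 0.009 0 0 0 0; 0 0.01 0 0 0 0; 0 0.01 0 0 0 0; 0 0.01 0 0 0 0; 0 0.01 0 0 0 0; 0 0.01 0 0 0 0; 0 0.01 0 0 0 0; 0 0.01 0 0 0 0; 0 0.005 0 0 0 0")

```text
t: 18.6
tcp_pos: [0.5583, 0.0485, 0.0222]
orientation: [[0.059, 0.998, 0.0], [0.998, -0.059, 0.0], [0.0, 0.0, -1.0]]
contact_force: [-2.6, -1.0, -0.1]
finger_gap: -0.0
```

```bash
cat > look.py <<'E'
from meas import *
import sys
k=sys.argv[1]
c=ctrl.read_camera("wrist");c=ctrl.read_camera("wrist"); cv2.imwrite(f"pics/w{k}.png",c["pixels"][:,:,::-1]); np.savez(f"w{k}.npz",**c)
s=ctrl.get_state(); print(s["t"],s["tcp_pos"],wj(s["tcp_pos"]),s["finger_gap"],s["contact_force"])
E
python3 look.py 7; python3 - <<'E'
from meas import *
for n in ("side","scene"):
    c=ctrl.read_camera(n); np.savez(n+"7.npz",**c); P=cloud(c)
    for o in ctrl.cut_out(n,"window")[:1]:
        pts=med(c,P,o["pixels"]); pts=pts[abs(pts[:,2]-.033)<.004]; print(n,o["score"],np.percentile(wj(pts),[1,50,99],0))
    cv2.imwrite(f"pics/{n}7.png",cv2.resize(c["pixels"][170:300,180:350,::-1],None,fx=4,fy=4))
E
```

```text
18.7 [0.55823453 0.04851821 0.02220931] [-4.84649806e-02  4.74342541e-05] 0.000477534781943642 [-0.17923578 -1.32156934  0.76996798]
side 0.88 [[-0.03542363 -0.04720013]
 [ 0.0278865   0.00995934]
 [ 0.08256571  0.05121407]]
scene 0.87 [[-0.03543248 -0.03409294]
 [ 0.02919171  0.01782203]
 [ 0.08141841  0.05208458]]
```

View pics/w7.png

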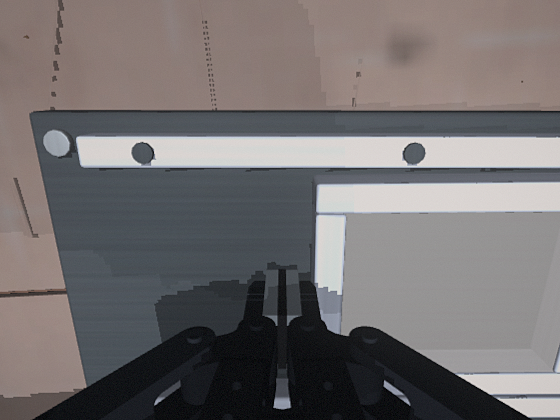

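View pics/side7.png

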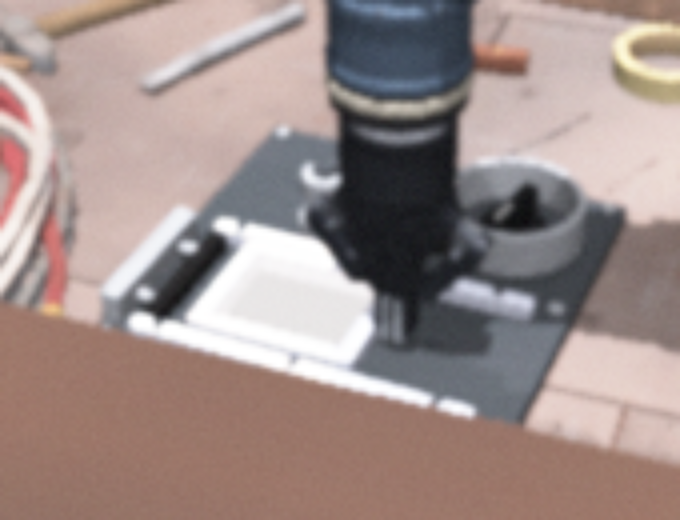

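drive_tool(series="0 0.004 0 0 0 0; 0 0.004 0 0 0 0; 0 0.004 0 0 0 0; 0 0.004 0 0 0 0; 0 0.004 0 0 0 0; 0 0.004 0 0 0 0; 0 0.004 0 0 0 0; 0 0.004 0 0 0 0; 0 0.004 0 0 0 0; 0 0.002 0 0 0 0")

```text
t: 20.15
tcp_pos: [0.577, 0.0474, 0.0222]
orientation: [[0.059, 0.998, 0.0], [0.998, -0.059, 0.0], [0.0, 0.0, -1.0]]
contact_force: [-3.3, -0.1, 1.2]
finger_gap: -0.0001
```

```bash
python3 look.py 8; python3 - <<'E'
from meas import *
for n in ("side","scene"):
    c=ctrl.read_camera(n); np.savez(n+"8.npz",**c); P=cloud(c)
    for o in ctrl.cut_out(n,"window")[:1]:
        pts=med(c,P,o["pixels"]); pts=pts[abs(pts[:,2]-.033)<.004]; print(n,o["score"],np.percentile(wj(pts),[1,50,99],0))
    cv2.imwrite(f"pics/{n}8.png",cv2.resize(c["pixels"][170:300,180:350,::-1],None,fx=4,fy=4))
for i in range(6):
    ctrl.read_camera("side"); print(ctrl.get_state()["contact_force"].round(1))
# stop rubber face in jig frame from the first images
for f in ("w2","side0","scene0"):
    c=dict(np.load(f+".npz")); P=cloud(c); j=wj(P); z=P[...,2]; g=c["pixels"].max(-1)
    for y0 in (-.03,0,.03):
        m=(c["depth"]>0)&(abs(j[...,1]-y0)<.006)&(j[...,0]>.08)&(j[...,0]<.135)&(z>.02)&(z<.05)
        if m.sum(): 
            o=np.argsort(j[...,0][m]); print(f,y0,[(round(a*1000),round(b*1000),int(q)) for a,b,q in zip(j[...,0][m][o][::3],z[m][o][::3],g[m][o][::3])][:14])
E
```

```text
20.25 [0.5770243  0.04739944 0.0222089 ] [-2.96419432e-02  6.50709413e-05] 0.00039792860404777255 [-1.85464302  0.58379178  0.10697254]
side 0.67 [[-0.01674145 -0.04685435]
 [ 0.04628864  0.01020283]
 [ 0.10129885  0.0518603 ]]
scene 0.68 [[-0.01644122 -0.03242692]
 [ 0.04826596  0.01803758]
 [ 0.1014978   0.05183897]]
[-1.3 -0.6 -0.1]
[-1.6 -0.6  0.1]
[-0.6 -0.4  0.1]
[-1.7  0.5  0.2]
[-0.5  0.7  1.4]
[-0.6  0.3 -0.6]
w2 -0.03 [(105, 22, 58), (105, 27, 16), (105, 25, 18), (105, 25, 13), (105, 26, 15), (105, 30, 24), (105, 29, 18), (105, 28, 13), (105, 29, 17), (106, 32, 30), (106, 31, 28), (106, 31, 31), (106, 30, 28), (107, 31, 34)]
w2 0 [(105, 23, 51), (105, 27, 12), (105, 25, 19), (105, 30, 16), (105, 20, 50), (105, 25, 11), (105, 24, 12), (105, 25, 16), (105, 29, 21), (106, 28, 22), (106, 31, 32), (106, 32, 31), (106, 29, 30), (107, 32, 36)]
w2 0.03 [(105, 29, 17), (105, 31, 24), (105, 27, 15), (105, 27, 18), (105, 26, 21), (105, 22, 50), (105, 31, 24), (105, 25, 17), (105, 30, 18), (105, 25, 15), (106, 32, 35), (106, 31, 31), (106, 31, 36), (106, 30, 33)]
side0 -0.03 [(104, 29,
[... 306 characters left out ...]
, (131, 38, 154), (132, 27, 101), (134, 38, 208), (134, 28, 98)]
side0 0.03 [(103, 28, 26), (104, 31, 30), (106, 28, 29), (108, 33, 46), (111, 30, 47), (113, 31, 53), (116, 32, 87), (122, 29, 219), (128, 29, 217), (130, 29, 220), (132, 23, 153), (133, 35, 137), (133, 28, 156), (133, 22, 95)]
scene0 -0.03 [(124, 28, 165), (132, 25, 151), (133, 32, 116), (134, 26, 163)]
scene0 0 [(102, 29, 31), (105, 22, 38), (107, 26, 37), (109, 20, 32), (112, 29, 53), (115, 31, 65), (132, 27, 103), (132, 41, 197), (134, 21, 93), (135, 29, 107)]
scene0 0.03 [(103, 33, 47), (106, 29, 38), (107, 22, 40), (110, 30, 51), (114, 31, 65), (117, 31, 75), (129, 26, 187), (132, 37, 122), (134, 25, 164), (135, 36, 147)]
```

View pics/side8.png

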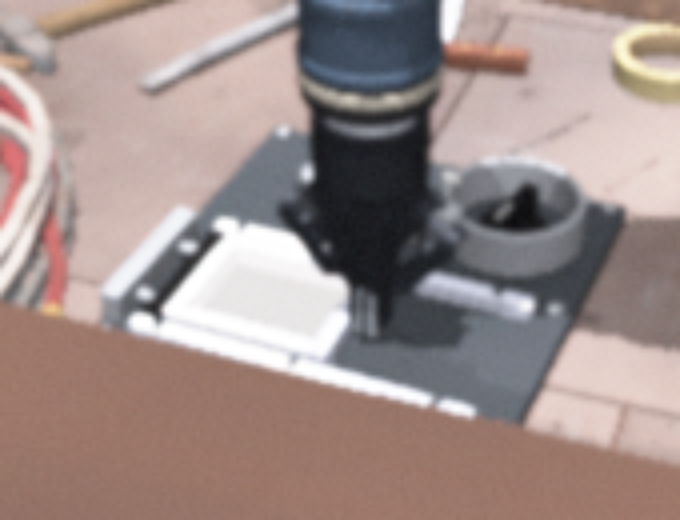

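drive_tool(series="0 0.0015 0 0 0 0; 0 0.0015 0 0 0 0; 0 0.0015 0 0 0 0; 0 0.0015 0 0 0 0; 0 0.001 0 0 0 0; 0 0.001 0 0 0 0; 0 0.001 0 0 0 0; 0 0.001 0 0 0 0; 0 0 0 0 0 0; 0 0 0 0 0 0")

```text
t: 22.0
tcp_pos: [0.5813, 0.0472, 0.0221]
orientation: [[0.059, 0.998, -0.001], [0.998, -0.059, 0.0], [0.0, -0.001, -1.0]]
contact_force: [-7.2, 2.2, 4.7]
finger_gap: -0.0001
```

```bash
python3 look.py 9; python3 - <<'E'
from meas import *
for i in range(6):
    ctrl.read_camera("side"); print(ctrl.get_state()["contact_force"].round(1))
E
```

```text
22.1 [0.58128074 0.04723331 0.02209284] [-0.02538323  0.0001562 ] 0.00017239971622496134 [-7.42781679  1.53943639  3.87442116]
[-7.   0.6  4. ]
[-7.7  1.   4. ]
[-6.4  1.6  4.2]
[-7.3  2.2  4.1]
[-7.5  1.4  3.3]
[-8.3  1.1  3.9]
```

drive_tool(series="0 -0.001 0 0 0 0; 0 -0.0015 0 0 0 0; 0 -0.002 0 0 0 0; 0 -0.003 0 0 0 0; 0 -0.006 0 0 0 0; 0 -0.02 0 0 0 0; 0 -0.03 0 0 0 0; 0 0 -0.08 0 0 0; 0 0 -0.1 0 0 0; 0 0 -0.1 0 0 0")

```text
t: 23.65
tcp_pos: [0.5493, 0.049, 0.1637]
orientation: [[0.059, 0.998, -0.0], [0.998, -0.059, -0.0], [-0.0, -0.0, -1.0]]
contact_force: [0.9, 0.0, -0.4]
finger_gap: -0.0001
```

```bash
python3 look.py 10; python3 - <<'E'
from meas import *
for n in ("side","scene"):
    c=ctrl.read_camera(n); P=cloud(c)
    for o in ctrl.cut_out(n,"window")[:1]:
        pts=med(c,P,o["pixels"]); pts=pts[abs(pts[:,2]-.033)<.004]; print(n,o["score"],np.percentile(wj(pts),[1,50,99],0))
c=dict(np.load("w10.npz")); P=cloud(c)
for o in ctrl.cut_out("wrist","window")[:1]:
        pts=med(c,P,o["pixels"]); pts=pts[abs(pts[:,2]-.033)<.004]; print(o["score"],np.percentile(wj(pts),[1,50,99],0))
c=dict(np.load("w2.npz")); P=cloud(c); j=wj(P)
for uv in [(320,100),(325,115),(332,130),(338,120),(305,155),(298,157),(290,157),(303,110),(293,110),(313,110)]: print(uv,j[uv[1],uv[0]].round(4),P[uv[1],uv[0],2].round(4))
# arm bar axis
m=(c["depth"]>0)&(P[...,2]>.066)&(P[...,2]<.083)&(j[...,0]<.022)&(j[...,0]>-.075)&(abs(j[...,1]+.085)<.03)
x=j[m]; k=np.polyfit(x[:,0],x[:,1],1); print("arm slope",k, "q",-np.arctan(k[0]),x.min(0),x.max(0),np.median(P[m][:,2]))
E
```

```text
23.75 [0.55206631 0.04922881 0.16747568] [-0.05466484  0.00038436] -2.4586512206266318e-05 [0.84439113 0.07294436 0.08523627]
side 0.63 [[-0.01424235 -0.0484735 ]
 [ 0.0438749   0.00526263]
 [ 0.10490125  0.0515946 ]]
scene 0.84 [[-0.01336159 -0.04503673]
 [ 0.04222342  0.00569309]
 [ 0.10090843  0.0533915 ]]
0.78 [[-0.01299727 -0.04759338]
 [ 0.04620554  0.00480847]
 [ 0.10453366  0.05027424]]
(320, 100) [ 0.0127 -0.1099] 0.0278
(325, 115) [-0.004  -0.1167] 0.0288
(332, 130) [-0.0212 -0.1264] 0.0275
(338, 120) [-0.0092 -0.1323] 0.0297
(305, 155) [-0.0446 -0.0924] 0.0731
(298, 157) [-0.0462 -0.0846] 0.078
(290, 157) [-0.0472 -0.076 ] 0.0741
(303, 110) [ 0.0028 -0.0879] 0.0731
(293, 110) [ 0.0024 -0.0775] 0.0695
(313, 110) [ 0.0012 -0.1024] 0.0272
arm slope [-0.05596611 -0.08706941] q 0.055907785821621654 [-0.06188355 -0.09818362] [ 0.02197181 -0.07485655] 0.07341068141092977
```

View pics/w10.png

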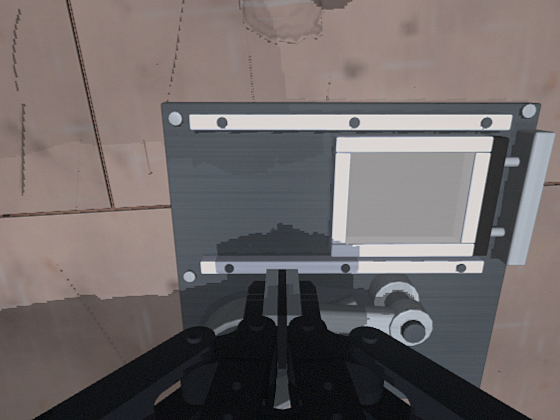

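drive_tool(series="-0.041 0.0125 0.016 0 0 0; -0.041 0.0125 0.016 0 0 0; -0.041 0.0125 0.016 0 0 0; -0.041 0.0125 0.016 0 0 0; -0.041 0.0125 0.016 0 0 0; -0.041 0.0125 0.016 0 0 0; 0 0 0.035 0 0 0; 0 0 0.05 0 0 0; 0 0 0.043 0 0 0; 0 0 0 0 0 0")

```text
t: 25.25
tcp_pos: [0.5793, -0.0765, 0.0486]
orientation: [[0.059, 0.998, -0.003], [0.998, -0.059, 0.0], [0.0, -0.003, -1.0]]
contact_force: [-0.6, 0.9, 0.4]
finger_gap: -0.0001
```

```bash
python3 look.py 11;  python3 - <<'E'
from meas import *
s=ctrl.get_state(); p=np.array([*wj(s["tcp_pos"]),s["tcp_pos"][2]])*1000; print(p)
post=np.array([45,-90])
for i,(q,d) in enumerate([(.056,26),(.2,25)]+[(.2+k*.08,24.5) for k in range(1,16)]+[(1.48,23.5),(1.53,22.5),(1.57,22)]):
    t=post+60*np.array([-np.cos(q),np.sin(q)])-d*np.array([np.sin(q),np.cos(q)])
    dd=(t-p[:2])/500; dd=np.round(dd,4); p[:2]+=dd*500
    print(i,round(q,2),f"{dd[1]:g} {dd[0]:g} 0 0 0 0;",p.round(1))
E
```

```text
25.35 [ 0.58061346 -0.07643557  0.05069688] [-0.01858325 -0.12332739] 6.65404969660685e-05 [ 0.55856584 -0.06540575  1.05501747]
[ -18.58325223 -123.32738971   50.69687725]
0 0.06 0.0215 0.0044 0 0 0 0; [ -16.4 -112.6   50.7]
1 0.2 0.02 -0.0048 0 0 0 0; [ -18.8 -102.6   50.7]
2 0.28 0.0112 -0.0013 0 0 0 0; [-19.4 -97.   50.7]
3 0.36 0.0104 -0.0007 0 0 0 0; [-19.8 -91.8  50.7]
4 0.44 0.0103 0.0001 0 0 0 0; [-19.7 -86.6  50.7]
5 0.52 0.0104 0.001 0 0 0 0; [-19.2 -81.4  50.7]
6 0.6 0.0102 0.0018 0 0 0 0; [-18.3 -76.3  50.7]
7 0.68 0.01 0.0025 0 0 0 0; [-17.1 -71.3  50.7]
8 0.76 0.0098 0.0034 0 0 0 0; [-15.4 -66.4  50.7]
9 0.84 0.0095 0.0042 0 0 0 0; [-13.3 -61.7  50.7]
10 0.92 0.0091 0.0049 0 0 0 0; [-10.8 -57.1  50.7]
11 1.0 0.0088 0.0056 0 0 0 0; [ -8.  -52.7  50.7]
12 1.08 0.0082 0.0063 0 0 0 0; [ -4.9 -48.6  50.7]
13 1.16 0.0077 0.0069 0 0 0 0; [ -1.4 -44.8  50.7]
14 1.24 0.0071 0.0075 0 0 0 0; [  2.3 -41.2  50.7]
15 1.32 0.0065 0.0081 0 0 0 0; [  6.4 -38.   50.7]
16 1.4 0.0059 0.0086 0 0 0 0; [ 10.7 -35.   50.7]
17 1.48 0.0053 0.011 0 0 0 0; [ 16.2 -32.4  50.7]
18 1.53 0.0028 0.0078 0 0 0 0; [ 20.1 -31.   50.7]
19 1.57 0.0019 0.0058 0 0 0 0; [ 23.  -30.   50.7]
```

View pics/w11.png

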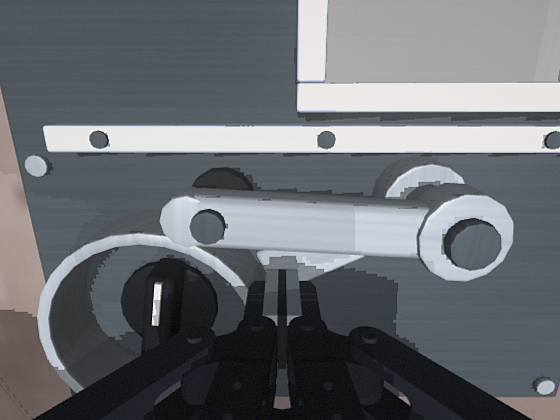

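drive_tool(series="0.0108 0.0022 -0.01 0 0 0; 0.0108 0.0022 0 0 0 0; 0.01 -0.0024 0 0 0 0; 0.01 -0.0024 0 0 0 0; 0.0112 -0.0013 0 0 0 0; 0.0104 -0.0007 0 0 0 0; 0.0103 0 0 0 0 0; 0.0104 0.001 0 0 0 0; 0.0102 0.0018 0 0 0 0; 0.01 0.0025 0 0 0 0")

```text
t: 26.6
tcp_pos: [0.5849, -0.0238, 0.0552]
orientation: [[0.059, 0.998, -0.0], [0.998, -0.059, -0.0], [-0.0, -0.0, -1.0]]
contact_force: [0.6, -1.0, -1.0]
finger_gap: 0.0001
```

drive_tool(series="0.0098 0.0034 0 0 0 0; 0.0095 0.0042 0 0 0 0; 0.0091 0.0049 0 0 0 0; 0.0088 0.0056 0 0 0 0; 0.0082 0.0063 0 0 0 0; 0.0077 0.0069 0 0 0 0; 0.0071 0.0075 0 0 0 0; 0.0065 0.0081 0 0 0 0; 0.0059 0.0086 0 0 0 0; 0 0 0 0 0 0")

```text
t: 27.85
tcp_pos: [0.6151, 0.0107, 0.0552]
orientation: [[0.059, 0.998, 0.0], [0.998, -0.059, 0.0], [0.0, 0.0, -1.0]]
contact_force: [0.4, -0.6, 0.9]
finger_gap: 0.0
```

```bash
python3 look.py 12
```

```text
27.95 [0.61474349 0.01050029 0.05517788] [ 0.01023609 -0.03448963] 0.0001411341482928576 [-0.47550981  0.16871852 -0.65030959]
```

View pics/w12.png

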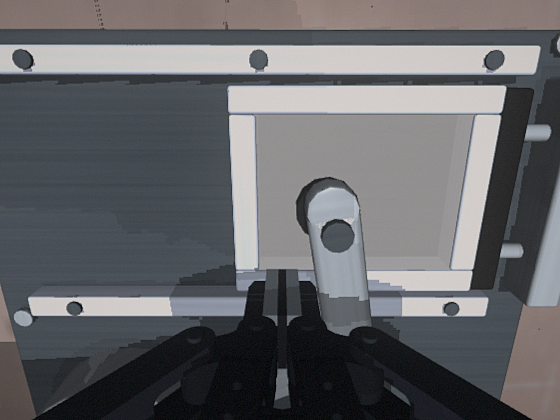

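drive_tool(series="0.0018 0.0037 0 0 0 0; 0.0018 0.0037 0 0 0 0; 0.0017 0.0036 0 0 0 0; 0.0014 0.0035 0 0 0 0; 0.0014 0.0033 0 0 0 0; 0.001 0.003 0 0 0 0; 0.0009 0.0028 0 0 0 0; 0 0.001 0 0 0 0; 0 0 0 0 0 0; 0 0 0 0 0 0")

```text
t: 29.2
tcp_pos: [0.6267, 0.0147, 0.0551]
orientation: [[0.059, 0.998, -0.001], [0.998, -0.059, 0.0], [-0.0, -0.001, -1.0]]
contact_force: [-4.8, -1.6, 0.3]
finger_gap: 0.0002
```

```bash
python3 look.py 13; python3 -c "
from meas import *
for i in range(4): ctrl.read_camera('side'); print(ctrl.get_state()['contact_force'].round(1))"
```

```text
29.3 [0.62674741 0.01470929 0.0550979 ] [ 0.02196402 -0.02956361] 9.460131842018399e-05 [-4.97210692 -1.28673698  1.98820428]
[-5.6  0.1  1.6]
[-4.1 -1.2  2.2]
[-4.7 -1.5  2.6]
[-5.2 -1.3  2.1]
```

View pics/w13.png

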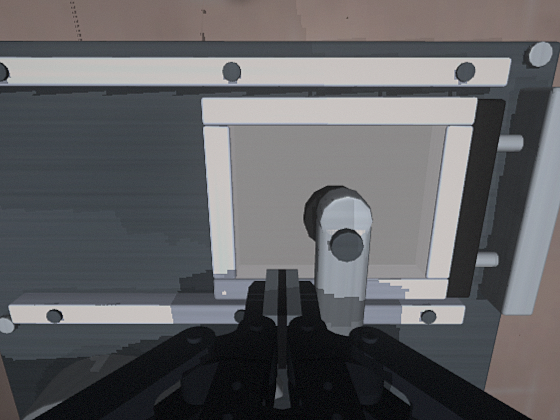

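drive_tool(series="0 -0.004 0 0 0 0; 0 -0.01 0 0 0 0; 0 -0.03 0 0 0 0; 0 -0.02 -0.05 0 0 0; 0 0 -0.1 0 0 0; -0.03 -0.02 -0.06 0 0 0; -0.06 -0.03 -0.02 0 0 0; -0.06 -0.03 0 0 0 0; -0.04 -0.02 0 0 0 0; 0 0 0 0 0 0")

```text
t: 30.75
tcp_pos: [0.5392, -0.0762, 0.1703]
orientation: [[0.061, 0.998, 0.0], [0.998, -0.061, 0.0], [0.0, 0.0, -1.0]]
contact_force: [0.8, 0.3, -0.4]
finger_gap: -0.0004
```

```bash
python3 look.py 14; python3 - <<'E'
from meas import *
for f in ("w2","w11","w14"):
    c=dict(np.load(f+".npz")); P=cloud(c); j=wj(P); px=c["pixels"].astype(int)
    kc=np.array([-.08,-.15])
    r=np.hypot(j[...,0]+.08,j[...,1]+.15)
    top=(c["depth"]>0)&(r<.04)&(P[...,2]>.040)&(P[...,2]<.052)
    if top.sum()<20: print(f,"few",top.sum()); continue
    x=j[top]; m=x.mean(0); u,s,v=np.linalg.svd(x-m); d=v[0]; d*=np.sign(d[1])
    w=top&(px.min(-1)>120); xw=j[w]
    print(f,top.sum(),"bar mean",m.round(4),"angle(from +y toward +x)",np.arctan2(d[0],d[1]).round(3),"z",np.median(P[top][:,2]).round(4),"white",w.sum(),xw.mean(0).round(4) if len(xw) else 0)
    g=P[(c["depth"]>0)&(abs(P[...,2]-.0505)<.004)&(r<.06)&(r>.04)]
    q=least_squares(lambda p:np.hypot(g[:,0]-p[0],g[:,1]-p[1])-.05,[.518,-.099],loss="soft_l1",f_scale=.002).x
    print("guard",q.round(4),wj(q).round(4),len(g))
E
```

```text
30.85 [ 0.53998518 -0.07500624  0.17012973] [-0.05922372 -0.12435344] 0.00026989051751488946 [ 0.1061035   0.17537498 -0.46294693]
w2 560 bar mean [-0.0791 -0.1492] angle(from +y toward +x) 0.17 z 0.0456 white 53 [-0.077 -0.134]
guard [ 0.5184 -0.0988] [-0.0794 -0.1494] 1353
w11 2233 bar mean [-0.0773 -0.1381] angle(from +y toward +x) 0.222 z 0.0456 white 301 [-0.0771 -0.1336]
guard [ 0.519  -0.0989] [-0.0787 -0.1495] 5160
w14 1193 bar mean [-0.0796 -0.148 ] angle(from +y toward +x) 0.169 z 0.0457 white 125 [-0.077  -0.1342]
guard [ 0.5181 -0.0988] [-0.0797 -0.1494] 2724
```

View pics/w14.png

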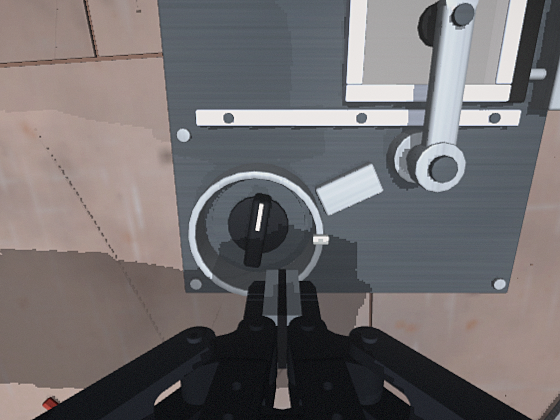

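```bash
python3 - <<'E'
from meas import *
c=dict(np.load("w14.npz")); P=cloud(c)
s=ctrl.get_state(); t=(P-s["tcp_pos"])@s["orientation"]; m=(c["depth"]>0)&(P[...,2]>.11)
t=t[m]
for h in range(0,110,8):
    k=(-t[:,2]*1000>=h)&(-t[:,2]*1000<h+8)
    if k.sum(): print(h,k.sum(),(t[k].min(0)*1000).round(0)[:2],(t[k].max(0)*1000).round(0)[:2])
plan([.5183,-.099,.10],down(J[2]+np.pi/2-.17),7)
E
```

```text
0 119 [  6. -12.] [11. 11.]
8 605 [  6. -14.] [12. 13.]
16 747 [  6. -14.] [12. 13.]
24 872 [  6. -14.] [12. 13.]
32 1122 [-11. -14.] [12. 13.]
40 1640 [-11. -31.] [15. 30.]
48 4757 [-13. -38.] [15. 37.]
56 7594 [-11. -44.] [14. 44.]
64 6142 [ -0. -51.] [19. 50.]
72 8336 [  3. -57.] [19. 56.]
80 2363 [ 12. -57.] [19. 56.]
7 -0.0072 -0.0058 0.02 0 -0 0.0078; -0.0074 -0.0056 0.02 0 -0 0.0078; -0.0075 -0.0054 0.02 0 -0 0.0078; -0.0076 -0.0052 0.0201 0 -0 0.0078; -0.0077 -0.0051 0.02 0 -0 0.0077; -0.0079 -0.0048 0.0201 0 -0 0.0078; -0.008 -0.0047 0.02 0 -0.0001 0.0077
end [ 0.5183 -0.099   0.1   ] perrow mm 11.023724416003876 deg 1.3861168781888489
```

drive_tool(series="-0.0072 -0.0058 0.02 0 0 0.0078; -0.0074 -0.0056 0.02 0 0 0.0078; -0.0075 -0.0054 0.02 0 0 0.0078; -0.0076 -0.0052 0.02 0 0 0.0078; -0.0077 -0.0051 0.02 0 0 0.0077; -0.0079 -0.0048 0.02 0 0 0.0078; -0.008 -0.0047 0.02 0 0 0.0077; 0 0 0 0 0 0; 0 0 0 0 0 0; 0 0 0 0 0 0", fingers=0.5)

```text
t: 32.1
tcp_pos: [0.5185, -0.0992, 0.1006]
orientation: [[0.228, 0.974, 0.001], [0.974, -0.228, -0.0], [0.0, 0.001, -1.0]]
contact_force: [0.3, -1.0, 0.0]
finger_gap: 0.0427
```

```bash
python3 look.py 15; python3 -c "
from mv import *
plan([.5183,-.099,.031],down(J[2]+np.pi/2-.17),7)"
```

```text
32.2 [ 0.51835767 -0.09923503  0.10049143] [-0.07934906 -0.14984372] 0.042676718089588575 [ 0.39738323 -0.26196176  0.77931252]
7 0.0001 -0 0.0199 0 -0 0; 0.0001 -0 0.0198 0 -0 0; 0 -0.0001 0.0199 0 -0 0; 0.0001 -0 0.0198 0 -0 0; 0 -0.0001 0.0199 0.0001 -0 0.0001; 0.0001 -0 0.0198 0 -0 0; 0 -0.0001 0.0199 0.0001 -0 0.0001
end [ 0.5183 -0.099   0.031 ] perrow mm 9.950125627347628 deg 0.02545584412271571
```

View pics/w15.png

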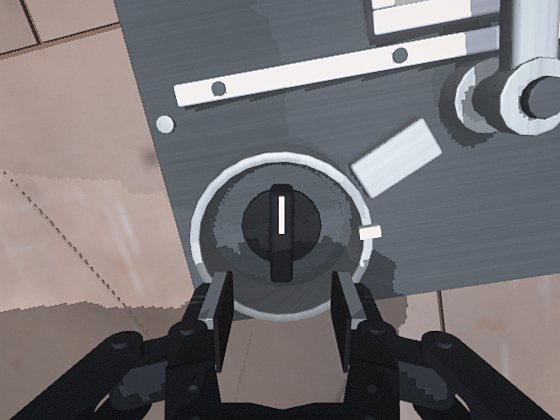

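drive_tool(series="0 0 0.0199 0 0 0; 0 0 0.0199 0 0 0; 0 0 0.0199 0 0 0; 0 0 0.0199 0 0 0; 0 0 0.0199 0 0 0; 0 0 0.0199 0 0 0; 0 0 0.0195 0 0 0; 0 0 0 0 0 0; 0 0 0 0 0 0; 0 0 0 0 0 0")

```text
t: 33.45
tcp_pos: [0.5184, -0.0994, 0.0311]
orientation: [[0.228, 0.974, 0.001], [0.974, -0.228, -0.0], [-0.0, 0.001, -1.0]]
contact_force: [-0.6, -0.0, -0.5]
finger_gap: 0.0427
```

drive_tool(series="0 0 0 0 0 0; 0 0 0 0 0 0; 0 0 0 0 0 0; 0 0 0 0 0 0; 0 0 0 0 0 0; 0 0 0 0 0 0; 0 0 0 0 0 0; 0 0 0 0 0 0; 0 0 0 0 0 0; 0 0 0 0 0 0", fingers=0)

```text
t: 34.7
tcp_pos: [0.5181, -0.0993, 0.0311]
orientation: [[0.228, 0.974, 0.0], [0.974, -0.228, -0.0], [0.0, 0.0, -1.0]]
contact_force: [-2.8, 1.1, 6.6]
finger_gap: 0.0124
```

drive_tool(series="0 0 0 0 0 0.015; 0 0 0 0 0 0.03; 0 0 0 0 0 0.03; 0 0 0 0 0 0.03; 0 0 0 0 0 0.03; 0 0 0 0 0 0.03; 0 0 0 0 0 0.03; 0 0 0 0 0 0.03; 0 0 0 0 0 0.03; 0 0 0 0 0 0.015")

```text
t: 35.95
tcp_pos: [0.5184, -0.0995, 0.0312]
orientation: [[0.882, 0.471, 0.001], [0.471, -0.882, -0.001], [0.0, 0.001, -1.0]]
contact_force: [-0.6, -1.5, 3.7]
finger_gap: 0.0125
```

```bash
python3 look.py 16; python3 -c "
from mv import *
s=ctrl.get_state(); R=s['orientation']; y=np.arctan2(R[1,0],R[0,0]); print('knob est',J[2]+np.pi/2-y, s['joint_pos'][5],s['moment'])"
```

```text
36.05 [ 0.51843454 -0.09951286  0.0311335 ] [-0.07925556 -0.1501164 ] 0.012336185704466672 [-1.35218022 -1.14110769  5.58586406]
knob est 1.0187026784826074 140.97460272502843 [-0.37590742  0.03895776 -0.14444091]
```

View pics/w16.png

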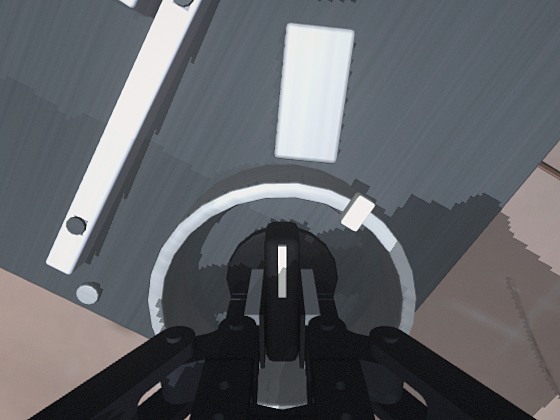

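drive_tool(series="0 0 0 0 0 0.015; 0 0 0 0 0 0.025; 0 0 0 0 0 0.025; 0 0 0 0 0 0.025; 0 0 0 0 0 0.025; 0 0 0 0 0 0.025; 0 0 0 0 0 0.02; 0 0 0 0 0 0.012; 0 0 0 0 0 0; 0 0 0 0 0 0")

```text
t: 37.3
tcp_pos: [0.5185, -0.0998, 0.0312]
orientation: [[0.999, -0.047, 0.001], [-0.047, -0.999, -0.001], [0.001, 0.001, -1.0]]
contact_force: [-1.1, -4.9, 5.4]
finger_gap: 0.0123
```

```bash
python3 look.py 17; python3 -c "
from mv import *
s=ctrl.get_state(); R=s['orientation']; y=np.arctan2(R[1,0],R[0,0]); print('knob est',J[2]+np.pi/2-y, s['joint_pos'][5],s['moment'])"
```

```text
37.4 [ 0.51850798 -0.09977912  0.03114392] [-0.07916618 -0.15037774] 0.012536655349305727 [ 0.16633507 -3.69751016  6.17452287]
knob est 1.5572390254928221 171.820624611418 [-0.79133564  0.04639775 -0.04068104]
```

View pics/w17.png

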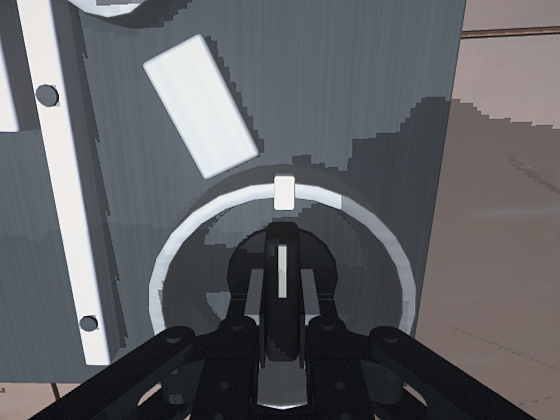

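Pointer (282,270) lines up with the white tab (285,190). Open partly and lift straight out.

drive_tool(series="0 0 0 0 0 0; 0 0 0 0 0 0; 0 0 0 0 0 0; 0 0 0 0 0 0; 0 0 0 0 0 0; 0 0 -0.02 0 0 0; 0 0 -0.05 0 0 0; 0 0 -0.08 0 0 0; 0 0 -0.1 0 0 0; 0 0 -0.05 0 0 0", fingers=0.45)

```text
t: 38.65
tcp_pos: [0.5189, -0.0994, 0.1842]
orientation: [[0.999, -0.048, 0.003], [-0.048, -0.999, -0.001], [0.004, 0.001, -1.0]]
contact_force: [0.3, 0.4, -1.5]
finger_gap: 0.0382
```

drive_tool(series="-0.05 0 -0.05 0 0 0; -0.05 0 -0.05 0 0 0; -0.05 0 0 0 0 0; 0 0 0 0 0 0; 0 0 0 0 0 0; 0 0 0 0 0 0; 0 0 0 0 0 0; 0 0 0 0 0 0; 0 0 0 0 0 0; 0 0 0 0 0 0")

```text
t: 39.9
tcp_pos: [0.4432, -0.0957, 0.2307]
orientation: [[0.999, -0.048, -0.0], [-0.048, -0.999, 0.0], [-0.0, -0.0, -1.0]]
contact_force: [-0.0, 0.3, 0.0]
finger_gap: 0.0386
```

```bash
python3 look.py 18; python3 - <<'E'
from meas import *
c=dict(np.load("w18.npz")); P=cloud(c); j=wj(P); px=c["pixels"].astype(int)
r=np.hypot(j[...,0]+.0795,j[...,1]+.1497)
top=(c["depth"]>0)&(r<.033)&(P[...,2]>.040)&(P[...,2]<.052)
x=j[top]; m=x.mean(0); v=np.linalg.svd(x-m)[2][0]; v*=np.sign(v[0]); w=top&(px.min(-1)>120)
print("knob",np.arctan2(v[0],v[1]),m,j[w].mean(0))
for o in ctrl.cut_out("wrist","window")[:1]:
    pts=med(c,P,o["pixels"]); pts=pts[abs(pts[:,2]-.033)<.004]; print(o["score"],np.percentile(wj(pts),[1,50,99],0))
a=(c["depth"]>0)&(P[...,2]>.05)&(P[...,2]<.075)&(j[...,1]>-.075)&(j[...,1]<.03)&(abs(j[...,0]-.045)<.04)
x=j[a]; k=np.polyfit(x[:,1],x[:,0],1); print("arm",a.sum(),k,"q",np.pi/2+np.arctan(k[0]),"z",np.median(P[a][:,2]))
for n in ("side","scene"):
    c=ctrl.read_camera(n); P=cloud(c); cv2.imwrite(f"pics/{n}18.png",c["pixels"][:,:,::-1])
    for t in ("pipe_off","window","tube_off_2","tape_masking","try_square"):
      for o in ctrl.cut_out(n,t)[:1]:
        pts=med(c,P,o["pixels"]); print(n,t,round(o["score"],2),np.median(pts,0).round(3),np.percentile(pts,3,0).round(3),np.percentile(pts,97,0).round(3))
E
```

```text
40.0 [ 0.44319113 -0.09569082  0.23076646] [-0.15459246 -0.15084387] 0.03834407262856513 [-0.33348876  1.26082626  0.16083978]
knob 1.5501815574315372 [-0.07887631 -0.14995789] [-0.06361837 -0.14996618]
0.69 [[-0.01376049 -0.04908347]
 [-0.00860121 -0.0014671 ]
 [-0.00284853  0.04864654]]Traceback (most recent call last):
  File "<stdin>", line 10, in <module>
    raise TypeError("expected non-empty vector for x")
TypeError: expected non-empty vector for x
```

View pics/w18.png

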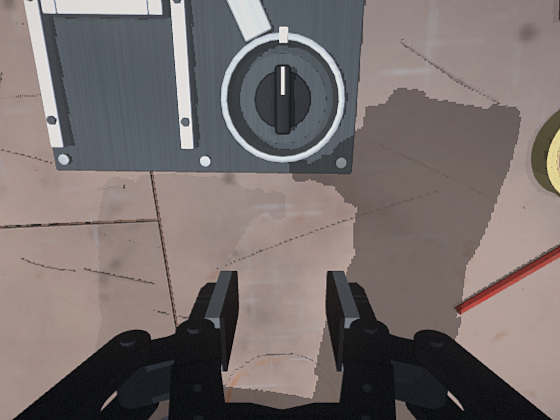

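```bash
python3 - <<'E'
from meas import *
for n in ("side","scene"):
    c=ctrl.read_camera(n); P=cloud(c); j=wj(P); cv2.imwrite(f"pics/{n}18.png",c["pixels"][:,:,::-1])
    a=(c["depth"]>0)&(P[...,2]>.05)&(P[...,2]<.072)&(j[...,1]>-.06)&(j[...,1]<.03)&(abs(j[...,0]-.045)<.04)
    x=j[a]
    if len(x)>9: k=np.polyfit(x[:,1],x[:,0],1); print("arm",a.sum(),k,"q",np.pi/2+np.arctan(k[0]),"z",np.median(P[a][:,2]))
    for t in ("pipe_off","window","tube_off_2","tape_masking","try_square"):
      for o in ctrl.cut_out(n,t)[:1]:
        pts=med(c,P,o["pixels"]); print(n,t,round(o["score"],2),np.median(pts,0).round(3),np.percentile(pts,3,0).round(3),np.percentile(pts,97,0).round(3), np.percentile(wj(pts),[2,98],0).round(3).tolist())
E
```

```text
arm 168 [0.00606024 0.04172569] q 1.5768564894228896 z 0.06173039542950942
side window 0.81 [0.639 0.056 0.033] [ 0.592 -0.002  0.023] [0.708 0.095 0.035] [[-0.014, -0.047], [0.103, 0.051]]
side tape_masking 0.9 [ 0.455 -0.387  0.02 ] [ 0.412 -0.442  0.003] [ 0.496 -0.349  0.027] [[-0.17, -0.497], [-0.083, -0.403]]
side try_square 0.78 [ 0.667 -0.366  0.011] [ 0.583 -0.528  0.001] [ 0.703 -0.338  0.022] [[-0.003, -0.573], [0.132, -0.377]]
arm 139 [0.00315358 0.04154195] q 1.5739498979609423 z 0.05969652993813057
scene pipe_off 0.8 [0.586 0.238 0.053] [0.578 0.212 0.003] [0.618 0.251 0.084] [[-0.041, 0.165], [0.001, 0.205]]
scene window 0.83 [0.638 0.057 0.031] [0.593 0.001 0.019] [0.713 0.097 0.036] [[-0.015, -0.045], [0.109, 0.054]]
scene tube_off_2 0.74 [0.658 0.408 0.035] [0.628 0.348 0.   ] [0.692 0.452 0.041] [[-0.003, 0.304], [0.068, 0.411]]
scene try_square 0.64 [ 0.669 -0.384  0.011] [ 0.583 -0.525  0.004] [ 0.71  -0.338  0.022] [[-0.003, -0.571], [0.138, -0.379]]
```

View pics/side18.png

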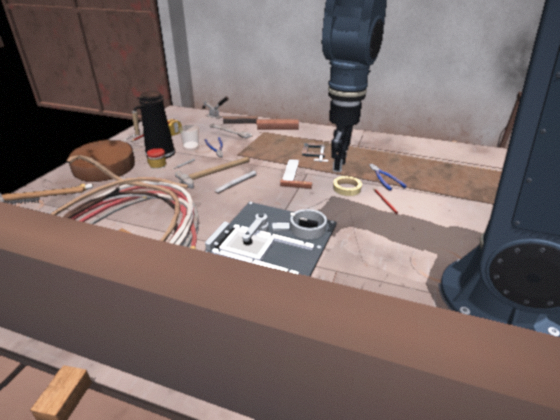

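View pics/scene18.png

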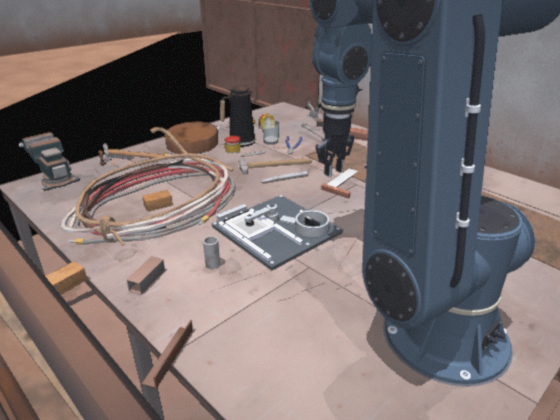

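```bash
python3 -c "
from rig import ctrl
print(ctrl.finish_job(), ctrl.get_state()['t'])"
```

```text
the job is handed in; nothing more can be done
the job is handed in; nothing more can be done
```

The job is done and handed in, at about 40 s of the 72 s allowed.

**What I did**
- I stood the pipe on the table left of the jig.
- I pushed the panel onto the sprung stop, reading about 7–8 N at the end of the push.
- I swung the clamp arm to its hard stop and turned the knob to the white mark.
- I then lifted the gripper clear of everything.

**Last checks**
- **Panel:** its near edge was at jig x of about -14 mm, so its centre is within about 1 mm of the seat. Across the bed it was within about 3 mm.
- **Clamp arm:** about 1.57 rad, at its stop.
- **Knob:** 1.55 rad, with the pointer on the tab. The arm had sunk about 12 mm.
- **Pad force:** about 4 N going by the given spring rate; I could not measure it directly.
- **Pipe:** upright, with its top at about 85 mm.
- **Bystanders:** the tape roll, try square and tube showed no shift beyond measuring scatter.

**Disagreements:** my first jig estimates from the scene and side cameras differed by up to 6 mm and 0.025 rad, so I used the closer wrist-camera fit. The stop face then read at 105 mm, as given. In the last pictures the recogniser missed the pipe and the tube in the side view, and the tape roll in the scene view. The other camera showed each of them in place.

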